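Walk the loaded stirrer home into its bench frame

ROBOT

A 6-joint arm with a two-finger parallel gripper is mounted at the origin on the work surface. World frame = base frame: x ahead of the robot, y to its left, z up, the work surface at z = 0. Lengths are in m, angles in rad, forces in N, time in s.
With the tool pointing down it reaches from about 0.325 to 0.875 m from the base axis. Payload 4.4 kg.
Tool frame: the origin (TCP) lies at the very end of the fingers, on their centre line; the grasp point (between the pads) lies 19 mm behind it; z points along the fingers, y is the direction in which the jaws open and shut (so a half turn about z gives the same grasp; the last joint's range is limited). The gripper opens to 85 mm and grips with 20 to 120 N. Pads are 22 mm wide; open, the fingers measure 114 mm over their backs; the gripper's body (76 mm by 85 mm) begins 54 mm behind the grasp point. The pads swing forward as they close: fully open they stand 13 mm farther back than shut.
Start: joints at [1.03, 0.207, 1.542, -0, 1.393, -0.15], TCP at [0.219, 0.532, 0.197] pointing down, gripper open.
Joint ranges: [-2.73, 2.73], [-0.86, 2.22], [0.23, 2.46], [-1.11, 4.25], [0.08, 2.63], [-2.82, 2.82]. Speed limits (rad/s): [2.79, 2.79, 3.14, 3.14, 3.14, 3.14].

INTERFACE

Orientations are given as a unit quaternion [w, x, y, z].
In Python, from workcell import sense, read_camera, camera_info, close_job gives the robot as it stands.
- The arm moves only by the tool arm_command, never from a script. Its argument "motion" is a list of rows, each a list of 4 numbers: the shift along the tool's x, y, z in mm, then the turn about the tool's z in degrees. In form: [[dx, dy, dz, turn], ...]. A call has 1 to 20 rows; each row is the pose to reach, as a shift and turn from the pose commanded when the call began, along the tool's axes at that moment; what a row does not reach only later rows make up. A row lasts 1/8 s, in which the tool goes at most 62.5 mm and 10.7 degrees, less where a joint would pass 70% of its speed; a pose out of reach is approached as far as the arm can. A call with a gripper value outside its range is refused whole. "claw" is the closure, from -1 (fully open) to 1 (shut), set as the call begins (left out, the last holds). The fingers move at their own pace and stop on an object; the grip force is fixed at half the most. Time passes only in rows, so rows that repeat a pose let the fingers close. It gives the time, the measured TCP pose, the force and the opening at its end, in the units of the state.
- sense(): the state, without advancing time (a new reading comes with each control period).
- read_camera(name): name is "scene" or "side" or "wrist"; returns (picture, depth): 420x560x3 uint8, red, green, blue; 420x560 float32, m along the optical axis (not along the pixel's ray), 0 where there is no reading.
- camera_info(name): a dict with "K" (3x3 intrinsics, pixels), "position" and "orientation" of the camera in the world. Camera axes: x right, y up, looking along -z (the intrinsics and any distortion apply to the point x, -y, -z); pixel columns grow to the right and rows downward; lengths in m; the calibration is good to about 2 mm. A picture is of the moment at which its call begins: read the wrist's pose just before it. camera_info takes no time and is no camera call; for the wrist camera it gives the pose at the moment of the call.
- close_job(): hands the job in, once; it reports no verdict.
The state is a dict: "time_s": time; "joints": joint angles; "qvel": joint speeds; "joint_torque": joint torques, N m; "position": TCP position; "tool_rot": TCP orientation; "ft_force": force on the tool from outside, world axes, zero at the start; "moment": the same for the moment, N m; "opening": finger opening in m.
Only numpy, scipy, OpenCV 4.12 (cv2) and the standard library are available. Lean on these libraries where they do the work, as an engineer would, in place of code of your own. Each camera call takes 0.05 s, during which the arm holds its last target.

TASK

The magnetic stirrer has been pulled part-way out of its retaining frame and is too heavy, with the two bottles on it, to carry: walk it back by pushing gently on its two front corners in turn, a little on each, never on the knob panel in the middle and easing off if it wedges, until its back is home against the rubber rear stop on both sides and you have felt it press firmly on the stop. Then swing the red-lugged catch right across the stirrer's front corner so that it cannot creep out, leaving the bottles standing and everything else on the bench where it is.

Things in the scene. Friction and masses are not known exactly. Their poses are not given: they have to be found in the camera images.
- stirrer: Beige stirrer, 160 (x) x 240 (y) x 66 mm high, on four hard plastic feet 9 mm high at x +-58, y +-88 mm. Origin: centre of its underside on the bench; x to its back, y left, z up. Housing upright from 9 to 60 mm. About 3 to 3.5 kg with the bottles: one front corner slides with 5 to 10 N, the stirrer turns as it goes and the other corner hardly moves. Above 24 N is too rough.
- panel: Dark blue control panel with three black knobs in the middle of the stirrer's front, carried by it: 140 mm wide (y -70 to +70 mm), 12 to 56 mm high, its knobs standing 17 mm out. Origin: on the stirrer's front face, midway, at bench level, axes as the stirrer's. Not to be pushed.
- push_left (a point): Middle of the smooth black nylon guard on the left end of the stirrer's front (4 mm thick, y +73 to +118 mm, 13 to 55 mm high), at x -84, y +97, z 34 mm of the stirrer; push towards the stirrer's +x.
- push_right (a point): The same on the right, at x -84, y -97, z 34 mm of the stirrer.
- heel_left (a point): Left edge of the stirrer's back face, at x +80, y +120, z 20 mm of the stirrer.
- heel_right (a point): Right edge of the stirrer's back face, at x +80, y -120, z 20 mm of the stirrer.
- frame: Steel frame screwed to the bench, upstands 28 mm high, open to the robot. Origin: bay centre at bench level; x into the bay, y left. Face of the rear stop at x +80 mm; cheeks' inner faces at y +-126 mm (6 mm play a side), from x -60 mm to the stop, flared to -80 mm. Stirrer home: its x here is 0, its heels' x +80 mm. Pushed too far on one corner it wedges and the force climbs.
- stop: Black rubber strip along the frame's rear upstand, 240 mm long, 4 to 26 mm high. Origin: middle of its front face, at bench level; axes as the frame's. Hard: once the stirrer's back is on it, a push climbs at once above the sliding force. A firm press puts 5 N or more on it, beyond what the sliding takes, with both heels there.
- catch (a joint): Steel swing catch on a pin at the frame's front right (x -93, y -141 mm of the frame). 0 = open, arm (46 x 10 mm, 14 to 26 mm high) to the robot and 45 deg out to the right; grows clockwise from above; 0.79 rad = arm along frame -x; 2.356 rad = end stop, arm along frame +y across the stirrer's front right corner, 4 mm before the home corner guard. Stays put; about 1.5 N at the lug.
- catch_pivot (a point): Axis of the catch's pin, 20 mm above the bench, fixed to the frame.
- catch_lug (a point): Red upright lug on the catch's arm, 12 mm across, 26 to 50 mm high, 39 mm from the pin axis. The point is on its axis, 40 mm above the bench.
- amber_bottle: Amber bottle with a blue cap, 66 mm across, 138 mm high, standing loose on one of the stirrer's plates. Origin: centre of its underside. The plates' centres are at x +22 mm, y +77, 0 and -77 mm of the stirrer, z 66 mm.
- white_bottle: White bottle with a blue cap, same size, on another plate. Origin: centre of its underside.
- wire_rack: Wire rack with four green-capped tubes, 124 x 88 x 100 mm high, left of the frame. Bystander. Origin: centre of its underside.
- petri_stack: Stack of four dishes, 92 mm across, 58 mm high, right of the frame. Bystander. Origin: centre of its underside.
- red_rack: Red microtube rack, 206 x 81 x 50 mm high, far left. Bystander. Origin: centre of its underside.
- tip_box: Blue tip box with its lid standing open, 85 x 120 mm, 110 mm high, far right. Bystander. Origin: centre of its underside.
- jug: White jerrycan with a red cap, 75 x 115 x 201 mm high, far right behind the tip box. Bystander. Origin: centre of its underside.
There are look-alikes about, which are no part of the job. Leave any yellow look-alike of the amber_bottle alone.

How it is judged:
On the way, in this order (a step that is already met when the one before it is completed fails the run):
1. the stirrer is pressed home: both ends of its back within 3 mm of the frame's rear stop, and its back felt to press on the stop with over 5 N (x of each of heel_left, heel_right in the frame of frame above 0.077 m and contact force between stirrer and stop above 5 N), for 0.05 s.
2. the catch is swung across the stirrer's front corner (value of joint catch above 2.25 rad), for 0.2 s.
At the end, for the whole second after the job is handed in: Both heels of the stirrer are within 3 mm of the frame's rear stop, the catch is closed (joint above 2.25 of 2.356 rad), the stirrer is at rest (under 10 mm/s), and both bottles stand upright (within 0.1 rad) on the stirrer (x of each of heel_left, heel_right in the frame of frame above 0.077 m and value of joint catch above 2.25 rad and linear speed of stirrer below 0.01 m/s and angle between each of amber_bottle, white_bottle's own z axis and vertical below 0.1 rad and z of each of amber_bottle, white_bottle in the frame of stirrer above 0.06 m); the robot touches nothing.
It fails at once if the stirrer is pushed with more than 24 N (contact force between any of the fingers, the arm and stirrer above 24 N).
It fails at once if the knob panel is pushed (over 1 N) (contact force between any of the fingers, the arm and panel above 1 N).
It fails at once if a bottle on the stirrer is tipped by more than 0.35 rad (angle between any of amber_bottle, white_bottle's own z axis and vertical above 0.35 rad).
It fails at once if a bystander is moved by more than 15 mm (distance of any of wire_rack, petri_stack, red_rack, tip_box, jug from where it was at the start of the episode above 0.015 m).
It also fails if it takes over 72 s, if anything falls off the work surface, if the arm or the gripper's body presses on something with over 40 N, if the wrist force passes 120 N, or if a joint passes its speed limit or range.

## Working session

There is one attempt and no reset: what is moved stays moved. The work goes in short steps, Python scripts to look and compute and a tool call to move; the robot and the scene stay as the last step left them, time stands still between calls to the robot, and variables do not carry over. Pictures are saved under pics/ and viewed, and the job is handed in when it is done.

Besides the shell and the picture viewer there is one more tool, called after "Emit:" by a JSON object that holds its "method" and its "body", one argument or row to a line. arm_command: Moves the arm, as the interface text tells. Its arguments: {"type":"object","properties":{"motion":{"type":"array","items":{"type":"array","items":{"type":"number"}}},"claw":{"type":"number"}},"required":["motion"]}

```bash
mkdir -p pics; ls
cat > h.py <<'E'
import numpy as np, cv2, json
from workcell import sense, read_camera, camera_info
from scipy.spatial.transform import Rotation as R
def rot(q): return R.from_quat([q[1],q[2],q[3],q[0]]).as_matrix()
def cam(name):
    i=camera_info(name); return np.array(i["K"]),np.array(i["position"]),rot(i["orientation"]),i
def ray(c,u,v):
    K,p,M,_=c; d=np.array([(u-K[0,2])/K[0,0],-(v-K[1,2])/K[1,1],-1.0]); return M@d
def onz(c,u,v,z):
    d=ray(c,u,v); return c[1]+d*(z-c[1][2])/d[2]
def cloud(c,dep):
    h,w=dep.shape; u,v=np.meshgrid(np.arange(w),np.arange(h)); K,p,M,_=c
    d=np.stack([(u-K[0,2])/K[0,0],-(v-K[1,2])/K[1,1],-np.ones_like(u,float)],-1)*dep[...,None]
    return d@M.T+p
def proj(c,P):
    K,p,M,_=c; q=M.T@(np.array(P)-p); return K[0,0]*q[0]/-q[2]+K[0,2], K[1,1]*(-q[1])/-q[2]+K[1,2]
E
python3 - <<'E'
from h import *
print(sense())
for n in("scene","side","wrist"):
    c=cam(n); print(n,{k:np.round(v,4).tolist() if not isinstance(v,str) else v for k,v in c[3].items()})
    a,d=read_camera(n); cv2.imwrite(f"pics/{n}0.png",a[...,::-1]); np.savez(f"{n}0.npz",a=a,d=d);
E
```

```text
pics
{'time_s': 0.0, 'joints': array([ 1.02951516e+00,  2.07448566e-01,  1.54297061e+00,  1.13976061e-05,
        1.39348278e+00, -1.50489528e-01]), 'qvel': array([ 0.0019443 , -0.00100077, -0.00012596, -0.00143166, -0.00083771,
        0.00090782]), 'joint_torque': array([ 1.30084649e-03, -3.83024275e+01, -2.91602576e+01, -9.86069449e-05,
        1.02458542e-02, -7.73064215e-06]), 'position': array([0.21859479, 0.5309242 , 0.19620173]), 'tool_rot': array([-3.96737012e-04,  1.94155703e-01,  9.80970045e-01, -1.08436579e-03]), 'ft_force': array([-0.23442785, -0.89564204, -0.19699989]), 'moment': array([-0.05560132,  0.04964621,  0.05334026]), 'opening': 0.08552001781005984}
scene {'K': [[433.008, 0.0, 280.051], [0.0, 433.008, 206.2345], [0.0, 0.0, 1.0]], 'position': [1.5393, 0.1153, 0.8685], 'orientation': [0.6006, 0.2843, 0.3245, 0.6732]}
side {'K': [[529.6079, 0.0, 278.8094], [0.0, 529.6079, 211.5343], [0.0, 0.0, 1.0]], 'position': [-0.0489, -1.0612, 1.2177], 'orientation': [0.8907, 0.3813, -0.0985, -0.227]}
wrist {'K': [[341.943, 0.0, 279.3581], [0.0, 341.943, 209.1885], [0.0, 0.0, 1.0]], 'position': [0.1451, 0.5621, 0.373], 'orientation': [0.8207, -0.1304, -0.0863, 0.5495]}
```

View pics/scene0.png

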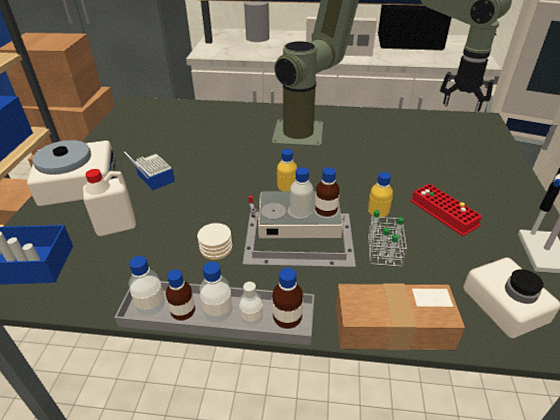

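View pics/side0.png

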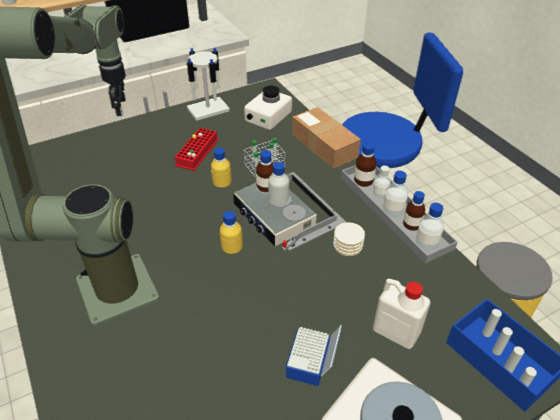

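View pics/wrist0.png

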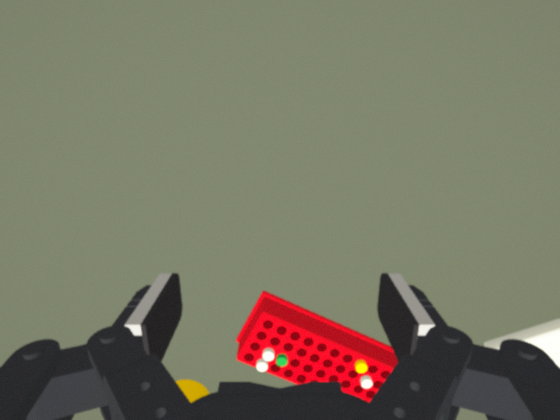

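The scene shows the stirrer at about (300,215) in its frame, the catch lug red at (251,200), and yellow look-alikes at (287,172) and (381,195). Amber (327,190) and white (302,190) stand on the stirrer. Next I'll measure.

Run:
```python
from h import *
s=np.load("scene0.npz");t=np.load("side0.npz")
cv2.imwrite("pics/sc_crop.png",cv2.resize(s["a"][155:275,230:370,::-1],None,fx=5,fy=5,interpolation=2))
cv2.imwrite("pics/si_crop.png",cv2.resize(t["a"][140:260,200:350,::-1],None,fx=5,fy=5,interpolation=2))
for n,z in(("scene",s),("side",t)):
    c=cam(n);P=cloud(c,z["d"])
    ok=z["d"]>0
    for lo,hi in((.062,.070),(.024,.032),(-.004,.004)):
        m=ok&(P[...,2]>lo)&(P[...,2]<hi)&(P[...,0]>.3)&(P[...,0]<.9)&(abs(P[...,1])<.4)
        q=P[m]; print(n,lo,m.sum(), q.min(0),q.max(0))
```

```text
scene 0.062 1610 [ 0.37755377 -0.2532536   0.06200978] [0.89866821 0.34437238 0.06998865]
scene 0.024 864 [ 0.37582443 -0.39800405  0.0240244 ] [0.89947081 0.34381533 0.03197161]
scene -0.004 19914 [ 0.30007626 -0.3999711  -0.00399994] [0.89990809 0.39998351 0.00399978]
side 0.062 1617 [ 0.32798769 -0.32719907  0.06200139] [0.89975413 0.39743587 0.069983  ]
side 0.024 1012 [ 0.32656045 -0.35291404  0.02401949] [0.89962739 0.39968378 0.03199918]
side -0.004 18860 [ 0.30005565 -0.39998375 -0.00399913] [0.89976176 0.39995323 0.00399989]
```

View pics/sc_crop.png

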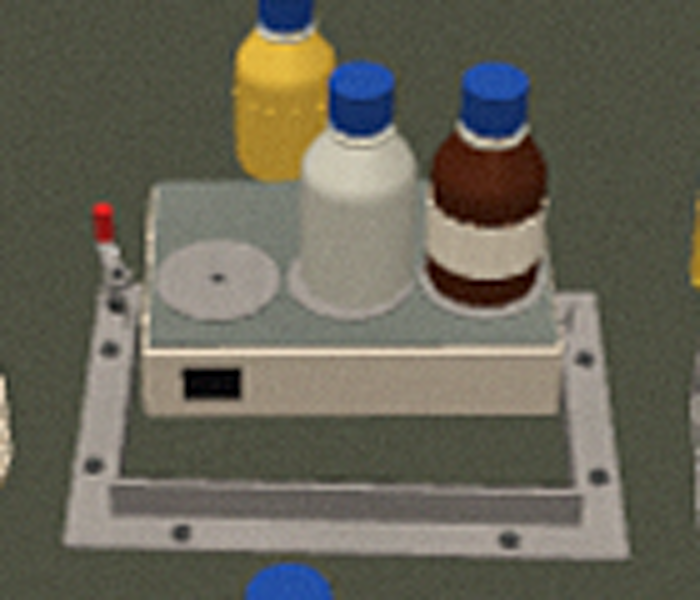

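View pics/si_crop.png

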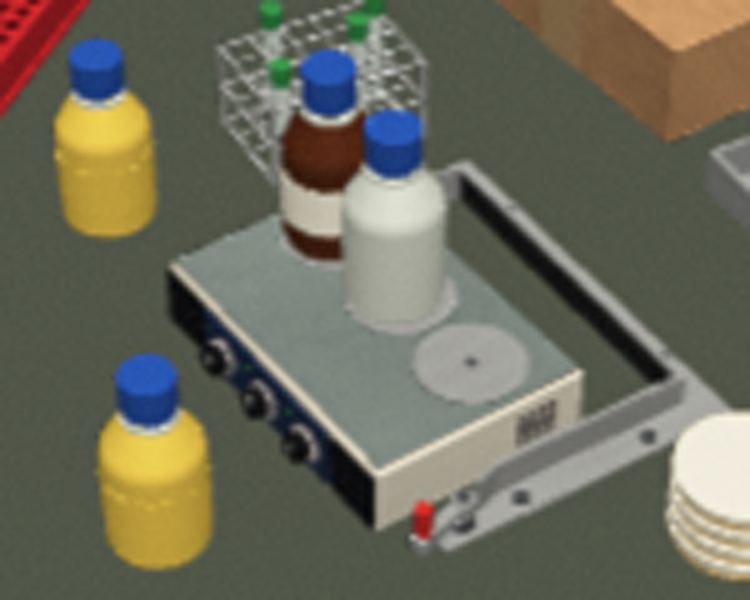

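```bash
cat > meas.py <<'E'
from h import *
import sys
def run(imgs):
    allp=[];fr=[]
    for n,(a,d) in imgs.items():
        c=cam(n);P=cloud(c,d);ok=d>0
        z=P[...,2]
        m=ok&(z>.058)&(z<.070)&(P[...,0]>.3)&(P[...,0]<.85)&(abs(P[...,1])<.35)
        k,l,st,ce=cv2.connectedComponentsWithStats(m.astype(np.uint8))
        i=1+np.argmax(st[1:,4]); q=P[l==i]; 
        r=cv2.minAreaRect(q[:,:2].astype(np.float32)*1000); print(n,'top',len(q),'z',np.median(q[:,2]),r)
        print(np.round(cv2.boxPoints(r)).tolist())
        allp.append(q)
    q=np.concatenate(allp); r=cv2.minAreaRect(q[:,:2].astype(np.float32)*1000); print('both',r, np.round(cv2.boxPoints(r),1).tolist())
if __name__=="__main__":
    s=np.load("scene0.npz");t=np.load("side0.npz")
    run({"scene":(s["a"],s["d"]),"side":(t["a"],t["d"])})
    cs=cam("scene");ct=cam("side")
    f=lambda c,x,y,o,z:np.round(onz(c,(x+.5)/5-.5+o[0],(y+.5)/5-.5+o[1],z)*1000,1)[:2]
    so=(230,155);to=(200,140)
    print("scene: frame base outer corners z~3?", f(cs,65,545,so,.003), f(cs,628,557,so,.003), f(cs,597,294,so,.003))
    print("rear upstand top inner edge", f(cs,112,483,so,.028),f(cs,582,490,so,.028))
    print("side: rear top inner corners", f(ct,462,180,to,.028), f(ct,672,380,to,.028))
    print("top corners scene (front R, front L, back R, back L)",[f(cs,*p,so,.063) for p in((155,183),(558,348),(147,348))])
    print("top corners side (FL,FR,BR)",[f(ct,*p,to,.061) for p in((172,265),(375,470),(580,374))])
    print("lug top", f(cs,103,208,so,.05),f(ct,424,506,to,.05))
    for n,z in(("scene",s),("side",t)):
        a=z["a"].astype(int); c=cam(n); P=cloud(c,z["d"])
        m=(a[...,0]>130)&(a[...,1]<60)&(a[...,2]<60)
        k,l,st,ce=cv2.connectedComponentsWithStats(m.astype(np.uint8))
        for i in range(1,k):
            if 4<=st[i,4]<80:
                print(n,'red',st[i],np.round(ce[i],1),np.round(np.median(P[l==i],0),4))
        for nm,m in (("yellow",(a[...,0]>150)&(a[...,1]>110)&(a[...,2]<80)),):
            k,l,st,ce=cv2.connectedComponentsWithStats(m.astype(np.uint8))
            for i in range(1,k):
                if st[i,4]>80: print(n,nm,np.round(ce[i]),np.round(np.median(P[l==i],0),3))
E
python3 meas.py
```

```text
scene top 1679 z 0.06386875359624133 ((544.4176635742188, 50.84736633300781), (162.80715942382812, 238.5914764404297), 6.08139181137085)
[[451.0, 161.0], [476.0, -76.0], [638.0, -59.0], [613.0, 178.0]]
side top 1790 z 0.06317888757955947 ((541.2128295898438, 45.39710998535156), (163.26100158691406, 242.18545532226562), 5.549914360046387)
[[448.0, 158.0], [472.0, -83.0], [634.0, -67.0], [611.0, 174.0]]
both ((542.3787231445312, 47.277687072753906), (167.61837768554688, 245.25869750976562), 6.081392765045166) [[446.0, 160.3000030517578], [472.0, -83.5], [638.7000122070312, -65.80000305175781], [612.7000122070312, 178.10000610351562]]
scene: frame base outer corners z~3? [733.8 -88.8] [708.9 216.8] [486.5 201.5]
rear upstand top inner edge [708.4 -65.8] [685.6 189.9]
side: rear top inner corners [680.4 171.2] [699.8 -68.8]
top corners scene (front R, front L, back R, back L) [array([481.1, -75.6]), array([609.6, 173.4]), array([634.8, -56.6])]
top corners side (FL,FR,BR) [array([449.3, 152.2]), array([477.8, -76.4]), array([631. , -64.1])]
lug top [ 493.  -106.9] [ 494.4 -107.8]
scene red [249 196   4   7  18] [250.3 198.6] [ 0.4962 -0.1066  0.0422]
scene yellow [286. 175.] [ 0.388 -0.007  0.066]
scene yellow [380. 200.] [0.486 0.288 0.066]
side red [283 241   4   6  17] [284.2 243.5] [ 0.4908 -0.1123  0.0463]
side yellow [221. 174.] [0.451 0.267 0.055]
side yellow [231. 239.] [ 0.351 -0.033  0.057]
side yellow [528. 305.] [ 1.321 -0.475 -0.368]
```

Run:
```python
from h import *
s=sense();M=rot(s["tool_rot"]);print(M.round(3))
c=cam("wrist");print("cam in tool",(M.T@(c[1]-s["position"])).round(4),"view dir tool",(M.T@-c[2][:,2]).round(3), "up",(M.T@c[2][:,1]).round(3))
ct=cam("side");cs=cam("scene")
for z in (0,.026,.05):
  for nm,p in (("pivot",(.531,-.102)),("lug",(.506,-.132)),("lugm",(.494,-.107))):
    print(nm,z,[tuple(np.round(((np.array(proj(c,(*p,z)))-o)*5))) for c,o in((cs,(230,155)),(ct,(200,140)))])
```

```text
[[-0.925  0.381 -0.001]
 [ 0.381  0.925 -0.002]
 [ 0.    -0.002 -1.   ]]
cam in tool [ 0.0799  0.0004 -0.1767] view dir tool [-0.309  0.     0.951] up [0.951 0.    0.309]
pivot 0 [(np.float64(102.0), np.float64(307.0)), (np.float64(468.0), np.float64(533.0))]
lug 0 [(np.float64(62.0), np.float64(279.0)), (np.float64(457.0), np.float64(579.0))]
lugm 0 [(np.float64(104.0), np.float64(269.0)), (np.float64(420.0), np.float64(559.0))]
pivot 0.026 [(np.float64(100.0), np.float64(275.0)), (np.float64(469.0), np.float64(504.0))]
lug 0.026 [(np.float64(60.0), np.float64(246.0)), (np.float64(458.0), np.float64(550.0))]
lugm 0.026 [(np.float64(102.0), np.float64(237.0)), (np.float64(420.0), np.float64(530.0))]
pivot 0.05 [(np.float64(98.0), np.float64(244.0)), (np.float64(470.0), np.float64(477.0))]
lug 0.05 [(np.float64(57.0), np.float64(216.0)), (np.float64(458.0), np.float64(523.0))]
lugm 0.05 [(np.float64(101.0), np.float64(207.0)), (np.float64(421.0), np.float64(503.0))]
```

Emit:
{"method": "arm_command", "body": {
  "motion": [
    [-20,-20,-30,-2],
    [-50,-55,-60,-4],
    [-85,-92,-85,-7],
    [-120,-130,-104,-10],
    [-155,-168,-104,-13],
    [-190,-205,-104,-16],
    [-225,-242,-104,-19],
    [-260,-280,-104,-22],
    [-295,-317,-104,-25],
    [-330,-354,-104,-27],
    [-351,-376,-104,-27],
    [-351,-376,-104,-27],
    [-351,-376,-104,-27]
  ],
  "claw": 1
}}

```text
time_s: 1.78
position: [0.3999, 0.0508, 0.3011]
tool_rot: [-0.0, -0.04, 0.999, 0.0]
ft_force: [-0.6, -0.4, 0.4]
opening: 0.0
```

Run:
```python
from h import *
s=sense();print(s["time_s"],s["position"],rot(s["tool_rot"]).round(3),s["joints"],s["opening"],s["ft_force"])
a,d=read_camera("wrist");cv2.imwrite("pics/w1.png",a[...,::-1])
np.savez("w1.npz",a=a,d=d)
import pickle;pickle.dump(cam("wrist"),open("w1.pkl","wb"))
```

```text
1.775 [0.39994183 0.05079352 0.30111467] [[-0.997 -0.08  -0.001]
 [-0.08   0.997  0.001]
 [ 0.001  0.001 -1.   ]] [-8.96663031e-02 -2.41840817e-01  1.77144112e+00  5.79917264e-04
  1.61284039e+00 -1.74090621e+00] 2.7021790776895538e-05 [-0.58136555 -0.42113706  0.3986135 ]
```

View pics/w1.png

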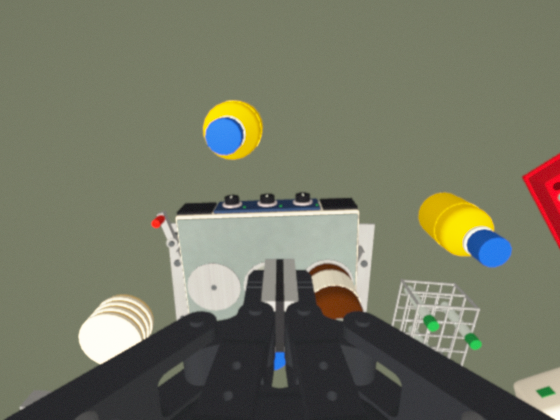

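Run:
```python
from h import *
a=np.load("w1.npz")["a"]
cv2.imwrite("pics/w1c.png",cv2.resize(a[185:285,140:240,::-1],None,fx=6,fy=6,interpolation=2))
cv2.imwrite("pics/w1d.png",cv2.resize(a[185:285,300:400,::-1],None,fx=6,fy=6,interpolation=2))
```

```text
(no output)
```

View pics/w1c.png

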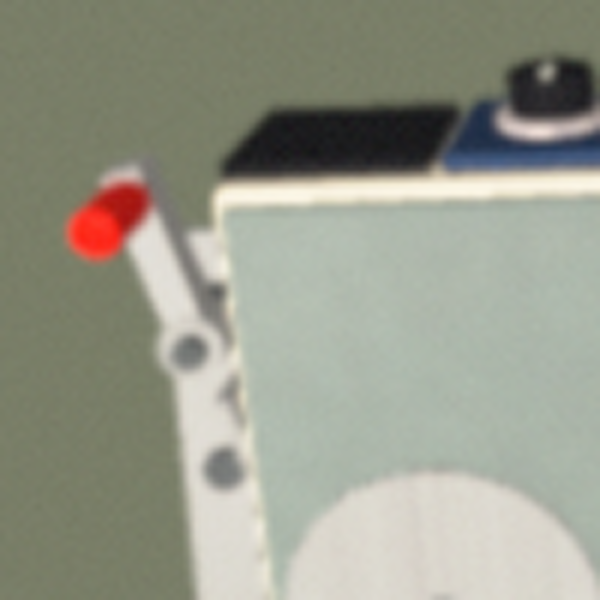

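View pics/w1d.png

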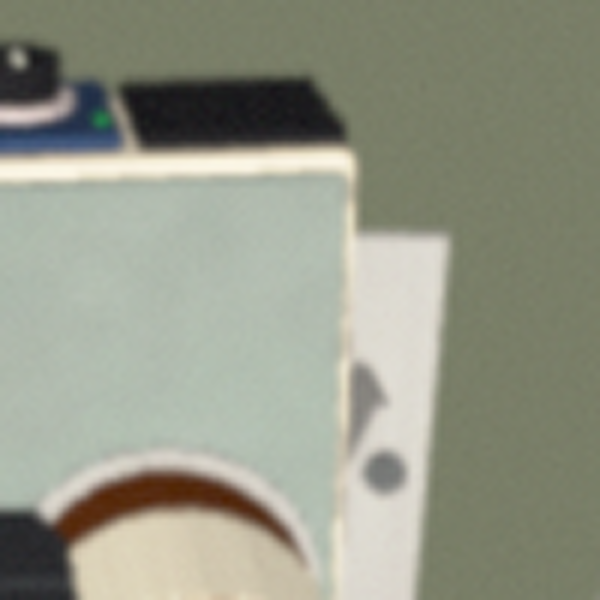

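Run:
```python
from h import *
import pickle
c=pickle.load(open("w1.pkl","rb"))
def f(x,y,o,z): return np.round(onz(c,(x+.5)/6-.5+o[0],(y+.5)/6-.5+o[1],z)*1000,1)[:2]
A=(140,185);B=(300,185)
print("pivot z20/28",f(188,352,A,.02),f(188,352,A,.028))
print("lug top",f(97,232,A,.05),"base",f(132,200,A,.026))
print("guardR outer/inner z55",f(222,174,A,.055),f(437,174,A,.055))
print("guardR outer/inner z13",f(268,106,A,.013),f(458,106,A,.013))
print("guardL inner/outer z55",f(137,148,B,.055),f(345,138,B,.055), "z13",f(122,85,B,.013),f(312,80,B,.013))
print("top edge R,L z62",f(218,190,A,.061),f(352,155,B,.061))
print("frame front-left plate corner",f(448,235,B,.003),"cheek flare",f(360,365,B,.028),f(384,400,B,.028))
print("screwL", f(385,472,B,.004),"screwR",f(224,468,A,.004))
```

```text
pivot z20/28 [533.5 -95.3] [529.8 -92.9]
lug top [ 492.1 -105.8] base [ 493.  -105.9]
guardR outer/inner z55 [474.4 -76.5] [470.6 -29.9]
guardR outer/inner z13 [471.7 -77.6] [468.1 -32.8]
guardL inner/outer z55 [453.1 112.6] [447.2 157.2] z13 [451.  113.9] [446.1 158.4]
top edge R,L z62 [475.9 -75.7] [449.  157.7]
frame front-left plate corner [485.6 200.1] cheek flare [511.4 176.5] [520.  183.7]
screwL [550.6 194.5] screwR [572.6 -91.6]
```

Wrist view: lug at (158,220), pin at (171,243), right guard (177–213,209), left guard (321–357,203). The dark amber bottle on the left plate is the real one. The yellow ones at (233,130) and (460,225) are look-alikes and stand on the bench. All sizes agree: guard span 236 mm, lug radius 39 mm. The stirrer needs about 68 mm of travel, with its left side lagging. First I go to the left corner.

Emit:
{"method": "arm_command", "body": {
  "motion": [
    [-10,30,50,0],
    [-25,60,100,0],
    [-35,81,150,0],
    [-35,81,200,0],
    [-35,81,240,0],
    [-35,81,265,0],
    [-35,81,273,0],
    [-35,81,273,0],
    [-36,81,273,0],
    [-38,81,273,0],
    [-39,81,273,0],
    [-40,81,273,0],
    [-40,81,273,0]
  ]
}}

```text
time_s: 3.45
position: [0.4338, 0.1342, 0.0285]
tool_rot: [0.0, -0.04, 0.999, 0.0]
ft_force: [-1.1, 0.7, 0.3]
opening: 0.0
```

Run:
```python
from h import *
s=sense();print(s["time_s"],s["position"],s["ft_force"])
for n in ("side",):
    a,d=read_camera(n);cv2.imwrite("pics/s2.png",cv2.resize(a[120:260,180:350,::-1],None,fx=4,fy=4,interpolation=2))
```

```text
3.45 [0.43383062 0.13420186 0.02845847] [-1.13922947  0.7467951   0.30252072]
```

View pics/s2.png

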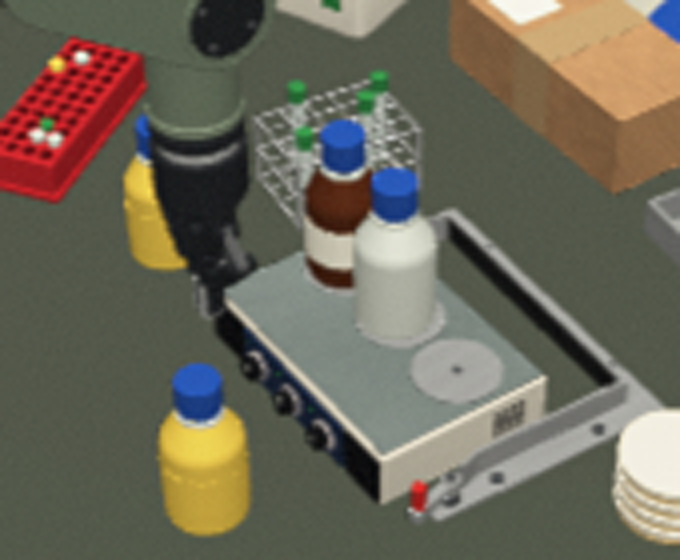

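The gripper's fingers are at the left guard, about (215,300) in the crop. I'll creep forward.

Emit:
{"method": "arm_command", "body": {
  "motion": [
    [-1,0,0,0],
    [-2,0,0,0],
    [-3,0,0,0],
    [-4,0,0,0],
    [-5,0,0,0],
    [-6,0,0,0]
  ]
}}

```text
time_s: 4.25
position: [0.4398, 0.1347, 0.0284]
tool_rot: [0.0, -0.04, 0.999, -0.0]
ft_force: [-0.2, 0.2, 0.8]
opening: 0.0
```

Emit:
{"method": "arm_command", "body": {
  "motion": [
    [-1.5,0,0,0],
    [-3,0,0,0],
    [-4.5,0,0,0],
    [-6,0,0,0]
  ]
}}

```text
time_s: 4.75
position: [0.4437, 0.1351, 0.028]
tool_rot: [-0.002, -0.04, 0.999, -0.0]
ft_force: [-6.7, -1.5, 5.5]
opening: -0.0001
```

Emit:
{"method": "arm_command", "body": {
  "motion": [
    [-1.5,0,0,0],
    [-3,0,0,0],
    [-4.5,0,0,0]
  ]
}}

```text
time_s: 5.12
position: [0.4447, 0.1355, 0.0274]
tool_rot: [-0.006, -0.04, 0.999, -0.0]
ft_force: [-12.7, -0.4, 9.2]
opening: -0.0002
```

Run:
```python
from h import *
s=sense();print(s["time_s"],s["position"],s["ft_force"],s["moment"],s["joint_torque"])
a,d=read_camera("side");cv2.imwrite("pics/s3.png",cv2.resize(a[150:240,200:290,::-1],None,fx=6,fy=6,interpolation=2))
a,d=read_camera("wrist");cv2.imwrite("pics/w3.png",a[...,::-1])
s=sense();print(s["time_s"],s["position"],s["ft_force"],s["moment"])
```

```text
5.125 [0.44466439 0.13553035 0.02740056] [-12.65838617  -0.35830583   9.24042071] [ 0.14364705  1.93226958 -0.04091076] [ -1.86823547 -30.05141616 -26.79805398  -0.48071947  -3.47112313
   0.03265447]
5.225 [0.44505176 0.13569508 0.02739946] [-11.24589511  -0.19526431   8.13223411] [0.12309033 1.73476497 0.02372469]
```

View pics/s3.png

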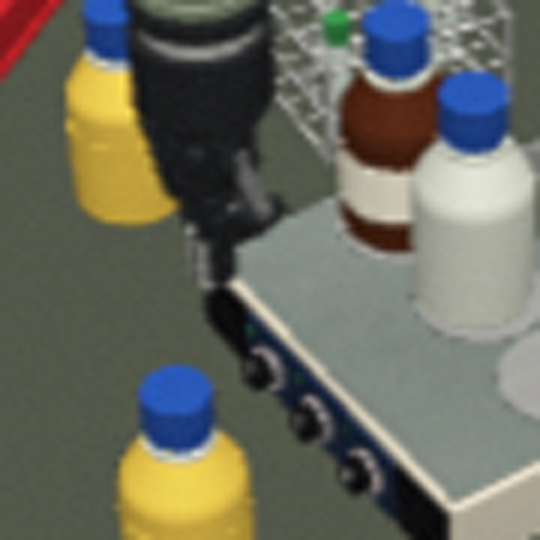

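View pics/w3.png

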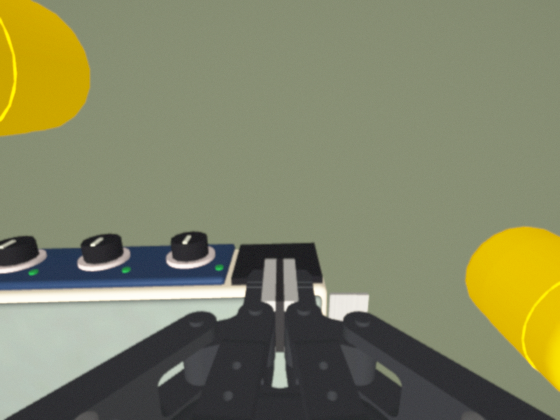

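The force points up as well as back, so the knuckles may be bearing on the housing's top edge. I'll ease off, go 13 mm higher and try again.

Emit:
{"method": "arm_command", "body": {
  "motion": [
    [5,0,0,0],
    [10,0,0,0],
    [10,0,-10,0],
    [10,0,-14,0],
    [8,0,-14,0],
    [6,0,-14,0],
    [5,0,-14,0],
    [4,0,-14,0],
    [3,0,-14,0],
    [2,0,-14,0],
    [2,0,-14,0]
  ]
}}

```text
time_s: 6.6
position: [0.4482, 0.1354, 0.0424]
tool_rot: [-0.0, -0.04, 0.999, -0.0]
ft_force: [-0.6, 0.1, -0.3]
opening: -0.0002
```

Run:
```python
from h import *
s=sense();print(s["time_s"],s["position"],s["ft_force"],s["moment"])
```

```text
6.6 [0.44821784 0.13540478 0.04236674] [-0.62325141  0.12330706 -0.33149955] [-0.01711482 -0.0336504  -0.01401373]
```

Confirmed: the TCP is now 5 mm farther forward with no force. I carry on at this height.

Emit:
{"method": "arm_command", "body": {
  "motion": [
    [-1.5,0,0,0],
    [-3,0,0,0],
    [-4.5,0,0,0],
    [-6,0,0,0]
  ]
}}

```text
time_s: 7.1
position: [0.4543, 0.1359, 0.0424]
tool_rot: [0.0, -0.04, 0.999, -0.0]
ft_force: [0.2, -0.7, 0.9]
opening: 0.0002
```

```bash
cat > look.py <<'E'
from h import *
import sys,pickle
k=sys.argv[1]
s=sense();print(s["time_s"],s["position"],s["ft_force"])
for n in sys.argv[2:]:
    c=cam(n); a,d=read_camera(n);np.savez(f"{n}{k}.npz",a=a,d=d);pickle.dump(c,open(f"{n}{k}.pkl","wb"))
    if n=="side": a=cv2.resize(a[130:250,190:340],None,fx=5,fy=5,interpolation=2)
    if n=="scene": a=cv2.resize(a[155:275,230:370],None,fx=5,fy=5,interpolation=2)
    cv2.imwrite(f"pics/{n}_{k}.png",a[...,::-1])
E
python3 look.py 4 side wrist
```

```text
7.1 [0.45427759 0.13590493 0.04239234] [ 0.15743611 -0.73401561  0.88910721]
```

View pics/side_4.png

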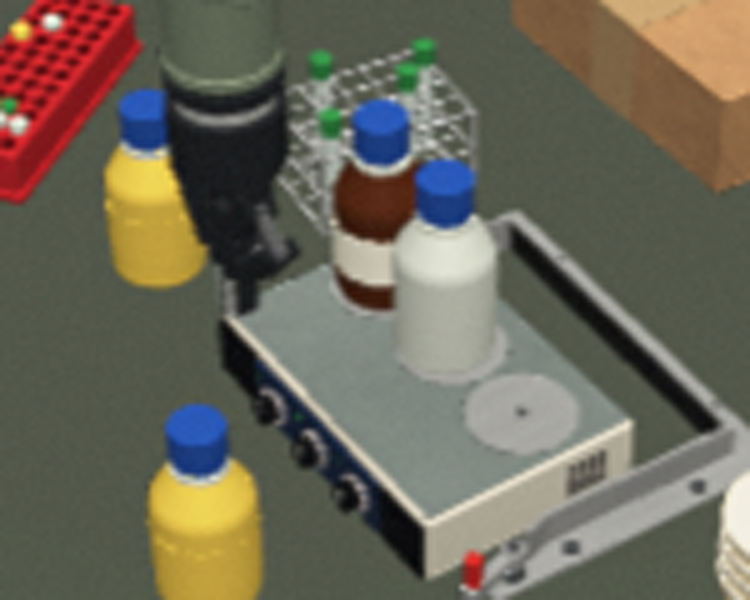

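View pics/wrist_4.png

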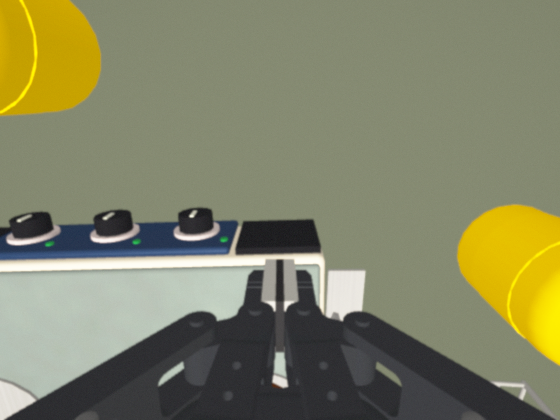

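Run:
```python
from h import *
import pickle
c=pickle.load(open("wrist4.pkl","rb"));z=np.load("wrist4.npz");P=cloud(c,z["d"])
print(proj(c,[.4543,.1359,.0424]),c[1])
for r in list(range(210,310,5)): print(r,P[r,280].round(4),P[r,265].round(4),P[r,250].round(4),z["d"][r,280])
```

```text
(np.float64(278.17581119852053), np.float64(246.1728359778893)) [0.37501167 0.13012937 0.21909893]
210 [ 0.447   0.1364 -0.0008] [4.475e-01 1.263e-01 2.000e-04] [ 4.484e-01  1.162e-01 -2.000e-04] 0.23143354
215 [ 0.4505  0.1367 -0.0007] [4.511e-01 1.266e-01 1.000e-04] [0.4514 0.1165 0.0013] 0.23241174
220 [0.4494 0.1366 0.0125] [4.546e-01 1.268e-01 2.000e-04] [ 4.555e-01  1.166e-01 -1.000e-04] 0.21959648
225 [0.449  0.1365 0.0225] [0.4498 0.1274 0.0224] [0.4509 0.1181 0.0214] 0.20993139
230 [0.4489 0.1365 0.0311] [0.4501 0.1277 0.0299] [0.4511 0.1188 0.0293] 0.20169266
235 [0.375  0.1301 0.2191] [0.4504 0.128  0.0369] [0.4508 0.1194 0.0376] 0.0
240 [0.4491 0.1365 0.0455] [0.4499 0.1283 0.0452] [0.4507 0.12   0.0449] 0.18810034
245 [0.4492 0.1365 0.0521] [0.4499 0.1285 0.052 ] [0.4507 0.1206 0.0516] 0.18184969
250 [0.4507 0.1366 0.055 ] [0.451  0.1288 0.0558] [0.4517 0.1209 0.0556] 0.17952321
255 [0.453  0.1368 0.0563] [0.4535 0.129  0.0567] [0.4545 0.1211 0.0557] 0.17906061
260 [0.443  0.1359 0.0822] [0.4436 0.1293 0.0822] [0.4561 0.1214 0.0584] 0.15134117
265 [0.4435 0.136  0.0861] [0.4432 0.1295 0.0875] [0.4579 0.1217 0.0605] 0.14775814
270 [0.4435 0.1359 0.0906] [0.4441 0.1297 0.0904] [0.4589 0.122  0.064 ] 0.14341666
275 [0.4435 0.1359 0.0949] [0.4437 0.1298 0.0953] [0.4483 0.1234 0.0879] 0.13942426
280 [0.4433 0.1359 0.0993] [0.4442 0.13   0.0984] [0.4487 0.1237 0.0916] 0.13514492
285 [0.4433 0.1359 0.1029] [0.4439 0.1302 0.1028] [0.4487 0.124  0.0955] 0.13172069
290 [0.4436 0.1359 0.1061] [0.4442 0.1303 0.1059] [0.4483 0.1244 0.0999] 0.12878622
295 [0.4432 0.1359 0.1102] [0.444  0.1304 0.1096] [0.4482 0.1247 0.1037] 0.12478047
300 [0.4432 0.1359 0.1134] [0.4442 0.1306 0.1126] [0.4485 0.1249 0.1066] 0.12175877
305 [0.4453 0.136  0.1134] [0.4428 0.1307 0.1178] [0.4415 0.1257 0.1203] 0.1223383
```

The depth image shows the finger's real end at z≈0.08 while the reported TCP is 0.042, so the fingertip I see ends about 37 mm short of the TCP. That explains the contact on the top edge. I'll check the gripper's profile before going lower.

Run:
```python
from h import *
import pickle
c=pickle.load(open("wrist4.pkl","rb"));z=np.load("wrist4.npz");P=cloud(c,z["d"])
s=np.array([.4543,.1359,.0424])
M=rot(sense()["tool_rot"])
Q=(P-s)@M*1000
g=(z["d"]>0)&(z["d"]<.152)
yb=np.arange(-70,75,10)
for lo in yb:
    m=g&(Q[...,1]>=lo)&(Q[...,1]<lo+10)&(Q[...,2]<-5)
    if m.sum(): print(lo,m.sum(),"x",Q[m][:,0].min().round(),Q[m][:,0].max().round(),"z(tool) lowest",Q[m][:,2].max().round(1),"95%",np.percentile(Q[m][:,2],95).round(1))
a,d=read_camera("scene");cs=cam("scene");u,v=proj(cs,s);print(u,v);u=int(u);v=int(v)
cv2.imwrite("pics/sc5.png",cv2.resize(a[v-75:v+45,u-70:u+70,::-1],None,fx=5,fy=5,interpolation=2))
print("TCP in crop",(np.array(proj(cs,s))-(u-70,v-75))*5)
a,d=read_camera("side");cs=cam("side");u,v=proj(cs,s);print("side crop5",(np.array([u,v])-(190,130))*5)
u,v=proj(cs,s+[0,0,.037]);print("side crop5 tip+37",(np.array([u,v])-(190,130))*5)
```

```text
-60 1044 x 11.0 15.0 z(tool) lowest -105.9 95% -109.5
-50 2779 x 1.0 14.0 z(tool) lowest -93.4 95% -99.9
-40 4676 x -10.0 14.0 z(tool) lowest -82.0 95% -88.3
-30 3068 x -10.0 15.0 z(tool) lowest -76.9 95% -83.0
-20 3420 x 2.0 19.0 z(tool) lowest -40.7 95% -61.7
-10 5389 x -13.0 19.0 z(tool) lowest -39.1 95% -50.7
0 5249 x -12.0 19.0 z(tool) lowest -39.2 95% -50.2
10 3825 x 6.0 19.0 z(tool) lowest -40.8 95% -57.0
20 2876 x -10.0 14.0 z(tool) lowest -76.4 95% -82.4
30 4633 x -10.0 13.0 z(tool) lowest -80.1 95% -87.5
40 3033 x 0.0 14.0 z(tool) lowest -91.2 95% -98.6
50 1289 x 10.0 15.0 z(tool) lowest -103.6 95% -108.2
60 31 x 11.0 13.0 z(tool) lowest -116.1 95% -116.8
328.96708936599543 195.72348151071571
TCP in crop [354.83544683 378.61740755]
side crop5 [238.96479325 346.11972506]
side crop5 tip+37 [236.05695907 303.97302042]
```

View pics/sc5.png

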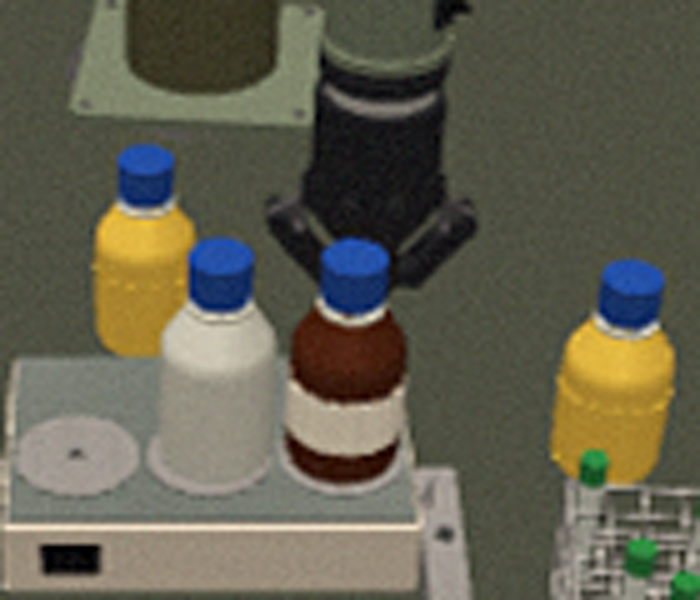

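Knuckles start 38 mm above the real tip, so I'll set the tip at z≈0.030, which is TCP z≈-0.008. Back off, then go down.

Emit:
{"method": "arm_command", "body": {
  "motion": [
    [15,0,0,0],
    [26,0,0,0],
    [26,0,20,0],
    [26,0,40,0],
    [26,0,50,0],
    [26,0,50,0]
  ]
}}

```text
time_s: 8.05
position: [0.427, 0.1337, -0.0082]
tool_rot: [-0.001, -0.04, 0.999, -0.0]
ft_force: [0.1, 0.5, 0.2]
opening: 0.0002
```

```bash
python3 look.py 6 wrist
python3 - <<'E'
from h import *
import pickle
c=pickle.load(open("wrist6.pkl","rb"));z=np.load("wrist6.npz");P=cloud(c,z["d"])
for r in list(range(190,310,5)): print(r,P[r,280].round(4),P[r,240].round(4))
E
```

```text
8.05 [ 0.42702542  0.13369337 -0.00817617] [0.06725137 0.47479377 0.24666214]
190 [0.3917 0.1319 0.0012] [0.3933 0.1117 0.001 ]
195 [0.3944 0.1321 0.001 ] [3.962e-01 1.117e-01 2.000e-04]
200 [ 0.3974  0.1323 -0.0004] [0.3985 0.112  0.0013]
205 [ 4.000e-01  1.325e-01 -3.000e-04] [0.4014 0.112  0.0007]
210 [0.4024 0.1327 0.0009] [4.043e-01 1.121e-01 2.000e-04]
215 [4.053e-01 1.330e-01 4.000e-04] [ 0.4071  0.1122 -0.    ]
220 [4.080e-01 1.332e-01 4.000e-04] [ 0.4101  0.1122 -0.0008]
225 [0.4104 0.1334 0.0015] [0.3479 0.128  0.1687]
230 [4.137e-01 1.336e-01 1.000e-04] [ 4.155e-01  1.126e-01 -2.000e-04]
235 [4.165e-01 1.339e-01 2.000e-04] [ 4.185e-01  1.127e-01 -4.000e-04]
240 [ 0.4197  0.1341 -0.0006] [0.4206 0.1129 0.0012]
245 [0.4216 0.1343 0.0018] [ 0.4243  0.1129 -0.0005]
250 [4.252e-01 1.346e-01 2.000e-04] [ 0.4274  0.113  -0.0008]
255 [ 4.282e-01  1.348e-01 -1.000e-04] [0.4297 0.1133 0.0006]
260 [0.4156 0.1337 0.0316] [0.4326 0.1134 0.0008]
265 [0.4161 0.1338 0.0354] [0.4356 0.1135 0.0007]
270 [0.4161 0.1338 0.04  ] [ 4.392e-01  1.136e-01 -3.000e-04]
275 [0.4157 0.1337 0.0449] [4.420e-01 1.138e-01 1.000e-04]
280 [0.4158 0.1337 0.0488] [4.450e-01 1.139e-01 3.000e-04]
285 [0.4156 0.1337 0.053 ] [0.4481 0.1141 0.0005]
290 [0.4155 0.1337 0.0567] [0.4512 0.1142 0.0005]
295 [0.4158 0.1337 0.0596] [0.454  0.1144 0.0012]
300 [0.4162 0.1337 0.0623] [0.4575 0.1145 0.0007]
305 [0.4176 0.1338 0.0633] [0.4505 0.1159 0.0159]
```

View pics/wrist_6.png

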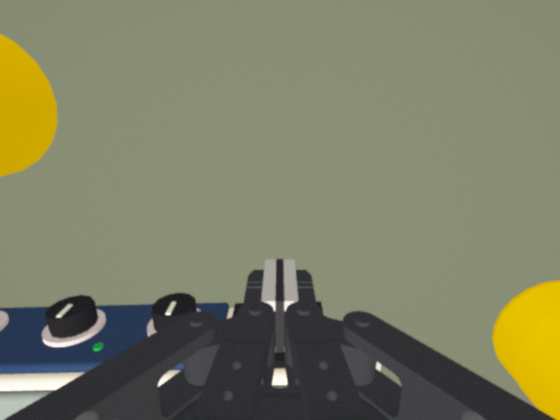

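The tip is now at z≈0.030 beside the guard with no contact force. Pushing.

Emit:
{"method": "arm_command", "body": {
  "motion": [
    [-4,0,0,0],
    [-7,0,0,0],
    [-8.5,0,0,0],
    [-10,0,0,0],
    [-11.5,0,0,0],
    [-13,0,0,0],
    [-14.5,0,0,0]
  ]
}}

```text
time_s: 8.98
position: [0.4377, 0.1347, -0.009]
tool_rot: [-0.005, -0.04, 0.999, -0.0]
ft_force: [-10.3, -0.6, 5.2]
opening: -0.0002
```

Emit:
{"method": "arm_command", "body": {
  "motion": [
    [-1,0,0,0],
    [-2,0,0,0],
    [-3,0,0,0],
    [-4,0,0,0]
  ]
}}

```text
time_s: 9.48
position: [0.4405, 0.1355, -0.0095]
tool_rot: [-0.006, -0.04, 0.999, 0.0]
ft_force: [-9.4, 2.7, 2.5]
opening: 0.0003
```

It's sliding at about 9–10 N.

Emit:
{"method": "arm_command", "body": {
  "motion": [
    [-1.5,0,0,0],
    [-3,0,0,0],
    [-4.5,0,0,0],
    [-6,0,0,0],
    [-7.5,0,0,0],
    [-9,0,0,0]
  ]
}}

```text
time_s: 10.22
position: [0.4492, 0.1366, -0.0098]
tool_rot: [-0.006, -0.04, 0.999, 0.001]
ft_force: [-10.5, 4.1, 1.5]
opening: -0.0001
```

Emit:
{"method": "arm_command", "body": {
  "motion": [
    [8,0,0,0],
    [14,0,-25,0],
    [16,-20,-50,0],
    [18,-70,-50,0],
    [18,-120,-50,0],
    [17,-170,-50,0],
    [17,-193,-45,0],
    [17,-193,-10,0],
    [17,-193,0,0],
    [16,-193,0,0],
    [14,-193,0,0]
  ]
}}

```text
time_s: 11.6
position: [0.4583, -0.0574, -0.0067]
tool_rot: [0.001, -0.041, 0.999, -0.0]
ft_force: [-0.7, 0.6, -0.0]
opening: 0.0002
```

```bash
python3 look.py 7 wrist side
```

```text
11.6 [ 0.45832033 -0.05744939 -0.00666728] [-0.66662057  0.64907731 -0.04715164]
```

View pics/wrist_7.png

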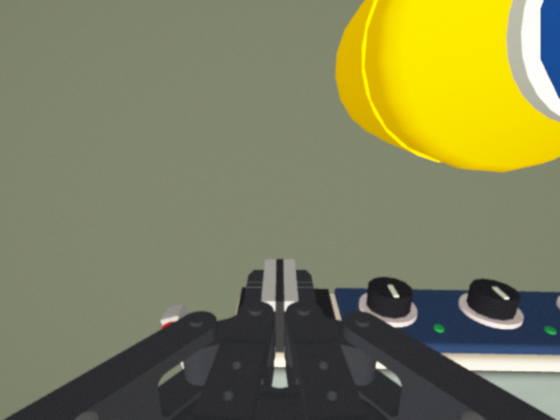

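View pics/side_7.png

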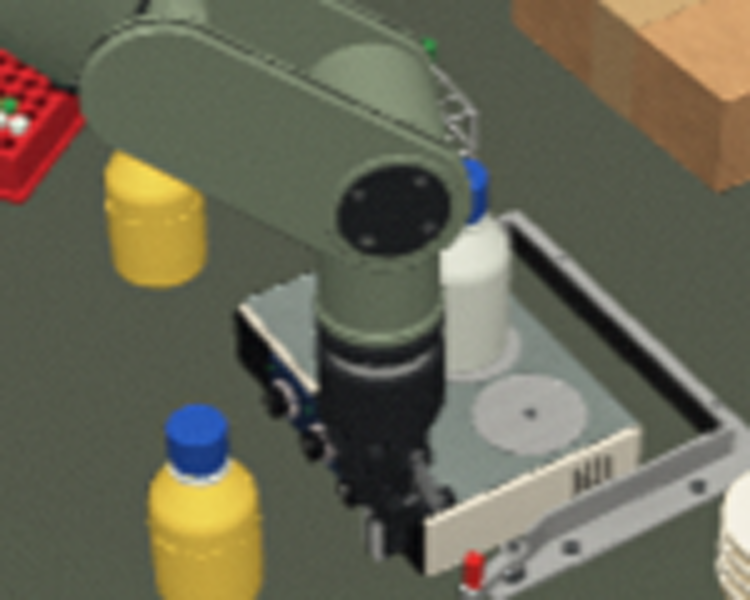

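The finger is centred on the right guard, which spans 240–330 px. I push there.

Emit:
{"method": "arm_command", "body": {
  "motion": [
    [-1.5,0,0,0],
    [-3,0,0,0],
    [-4.5,0,0,0],
    [-6,0,0,0],
    [-7.5,0,0,0],
    [-9,0,0,0]
  ]
}}

```text
time_s: 12.45
position: [0.4618, -0.0564, -0.0089]
tool_rot: [-0.004, -0.041, 0.999, 0.001]
ft_force: [-8.3, -3.3, 2.7]
opening: -0.0001
```

Emit:
{"method": "arm_command", "body": {
  "motion": [
    [-1.5,0,0,0],
    [-3,0,0,0],
    [-4.5,0,0,0],
    [-6,0,0,0],
    [-7.5,0,0,0],
    [-9,0,0,0]
  ]
}}

```text
time_s: 13.2
position: [0.4706, -0.0562, -0.0093]
tool_rot: [-0.005, -0.041, 0.999, 0.0]
ft_force: [-8.7, -4.9, 0.0]
opening: 0.0001
```

Emit:
{"method": "arm_command", "body": {
  "motion": [
    [8,0,0,0],
    [14,0,-25,0],
    [16,20,-50,0],
    [17,70,-50,0],
    [17,120,-50,0],
    [17,170,-50,0],
    [17,191,-45,0],
    [17,191,-10,0],
    [15,191,0,0],
    [12,191,0,0],
    [10,191,0,0],
    [8,191,0,0]
  ]
}}

```text
time_s: 14.7
position: [0.4526, 0.1335, -0.0067]
tool_rot: [0.0, -0.04, 0.999, 0.0]
ft_force: [-2.4, 0.3, 1.5]
opening: -0.0004
```

Emit:
{"method": "arm_command", "body": {
  "motion": [
    [-1.5,0,0,0],
    [-3,0,0,0],
    [-5,0,0,0],
    [-7,0,0,0],
    [-9,0,0,0],
    [-11,0,0,0]
  ]
}}

```text
time_s: 15.45
position: [0.4569, 0.1349, -0.0093]
tool_rot: [-0.006, -0.04, 0.999, 0.0]
ft_force: [-11.0, 2.6, 3.1]
opening: -0.0001
```

Emit:
{"method": "arm_command", "body": {
  "motion": [
    [-2,0,0,0],
    [-4,0,0,0],
    [-6,0,0,0],
    [-8,0,0,0]
  ]
}}

```text
time_s: 15.95
position: [0.4647, 0.136, -0.0094]
tool_rot: [-0.006, -0.04, 0.999, 0.001]
ft_force: [-10.3, 3.3, 2.2]
opening: 0.0
```

```bash
python3 look.py 8 scene
python3 - <<'E'
from h import *
from meas import run
z=np.load("scene8.npz"); run({"scene":(z["a"],z["d"])})
E
```

```text
15.95 [ 0.46471274  0.13597193 -0.00941457] [-10.31243076   3.27016803   2.21750932]
scene top 1712 z 0.06384367534488566 ((567.088134765625, 49.712791442871094), (161.91323852539062, 238.3902587890625), 2.193615198135376)
[[482.0, 166.0], [491.0, -72.0], [653.0, -66.0], [643.0, 172.0]]
both ((567.088134765625, 49.712791442871094), (161.91323852539062, 238.3902587890625), 2.193615198135376) [[481.6000061035156, 165.6999969482422], [490.79998779296875, -72.5], [652.5, -66.30000305175781], [643.4000244140625, 171.89999389648438]]
```

View pics/scene_8.png

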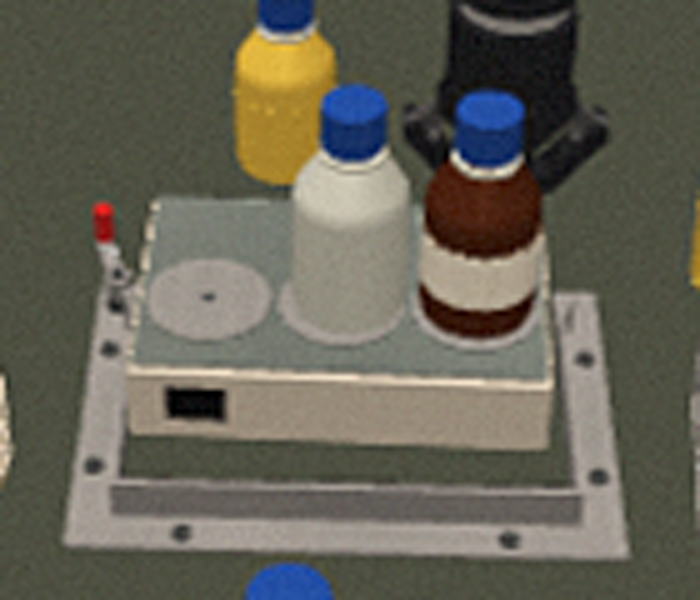

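Relative yaw is now about -2.3°, left ahead, with the back right corner close to its cheek. Pushing right will correct both.

Emit:
{"method": "arm_command", "body": {
  "motion": [
    [8,0,0,0],
    [14,0,-25,0],
    [18,-20,-50,0],
    [19,-70,-50,0],
    [19,-120,-50,0],
    [19,-170,-50,0],
    [18,-194,-45,0],
    [18,-194,-10,0],
    [17,-194,0,0],
    [15,-194,0,0],
    [13,-194,0,0],
    [11,-194,0,0]
  ]
}}

```text
time_s: 17.5
position: [0.4747, -0.0589, -0.007]
tool_rot: [-0.001, -0.041, 0.999, -0.0]
ft_force: [-6.4, -1.9, 2.6]
opening: 0.0003
```

Emit:
{"method": "arm_command", "body": {
  "motion": [
    [-2,0,0,0],
    [-4,0,0,0],
    [-6,0,0,0],
    [-8,0,0,0],
    [-10,0,0,0]
  ]
}}

```text
time_s: 18.12
position: [0.4817, -0.0583, -0.0083]
tool_rot: [-0.004, -0.041, 0.999, -0.0]
ft_force: [-8.6, -3.5, 1.3]
opening: -0.0001
```

Emit:
{"method": "arm_command", "body": {
  "motion": [
    [-2,0,0,0],
    [-4,0,0,0],
    [-6,0,0,0],
    [-7,0,0,0]
  ]
}}

```text
time_s: 18.62
position: [0.4887, -0.0579, -0.0084]
tool_rot: [-0.004, -0.041, 0.999, -0.0]
ft_force: [-8.1, -3.6, 1.3]
opening: 0.0001
```

Emit:
{"method": "arm_command", "body": {
  "motion": [
    [8,0,0,0],
    [14,0,-25,0],
    [18,20,-50,0],
    [19,70,-50,0],
    [19,120,-50,0],
    [19,170,-50,0],
    [18,193,-45,0],
    [18,193,-10,0],
    [16,193,0,0],
    [14,193,0,0],
    [12,193,0,0],
    [10,193,0,0],
    [8,193,0,0]
  ]
}}

```text
time_s: 20.25
position: [0.4694, 0.1339, -0.007]
tool_rot: [0.0, -0.04, 0.999, 0.0]
ft_force: [-2.6, 0.7, -0.2]
opening: -0.0001
```

Emit:
{"method": "arm_command", "body": {
  "motion": [
    [-2,0,0,0],
    [-4,0,0,0],
    [-6,0,0,0],
    [-8,0,0,0],
    [-10,0,0,0],
    [-12,0,0,0]
  ]
}}

```text
time_s: 21.0
position: [0.4745, 0.1355, -0.0097]
tool_rot: [-0.006, -0.04, 0.999, 0.0]
ft_force: [-10.8, 2.6, 1.4]
opening: -0.0001
```

Emit:
{"method": "arm_command", "body": {
  "motion": [
    [-2,0,0,0],
    [-4,0,0,0],
    [-6,0,0,0],
    [-7,0,0,0]
  ]
}}

```text
time_s: 21.5
position: [0.4814, 0.1364, -0.0098]
tool_rot: [-0.006, -0.04, 0.999, 0.001]
ft_force: [-11.1, 2.8, 2.7]
opening: -0.0002
```

```bash
python3 look.py 9 scene
python3 - <<'E'
from h import *
from meas import run
z=np.load("scene9.npz"); run({"scene":(z["a"],z["d"])})
E
```

```text
21.5 [ 0.48141065  0.13637566 -0.0097787 ] [-11.08300942   2.77831485   2.74071221]
scene top 1787 z 0.06384118209526857 ((583.8456420898438, 51.46818542480469), (162.4881591796875, 238.53875732421875), 3.359236478805542)
[[496.0, 166.0], [510.0, -72.0], [672.0, -63.0], [658.0, 175.0]]
both ((583.8456420898438, 51.46818542480469), (162.4881591796875, 238.53875732421875), 3.359236478805542) [[495.79998779296875, 165.8000030517578], [509.70001220703125, -72.4000015258789], [671.9000244140625, -62.79999923706055], [658.0, 175.3000030517578]]
```

View pics/scene_9.png

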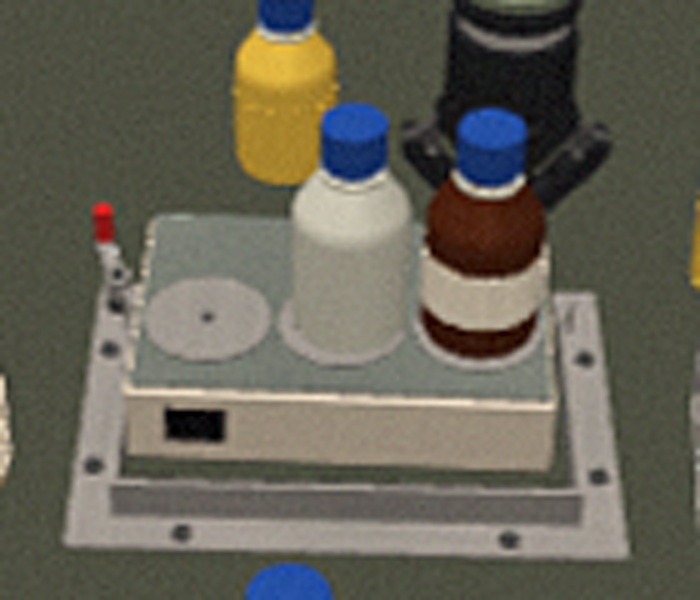

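Emit:
{"method": "arm_command", "body": {
  "motion": [
    [8,0,0,0],
    [14,0,-25,0],
    [18,-20,-50,0],
    [19,-70,-50,0],
    [19,-120,-50,0],
    [19,-170,-50,0],
    [18,-194,-45,0],
    [18,-194,-10,0],
    [16,-194,0,0],
    [14,-194,0,0],
    [12,-194,0,0],
    [10,-194,0,0]
  ]
}}

```text
time_s: 23.05
position: [0.4922, -0.0584, -0.0072]
tool_rot: [-0.002, -0.041, 0.999, -0.0]
ft_force: [-6.9, -1.9, 2.0]
opening: -0.0003
```

Emit:
{"method": "arm_command", "body": {
  "motion": [
    [-2,0,0,0],
    [-4,0,0,0],
    [-6,0,0,0],
    [-8,0,0,0],
    [-10,0,0,0]
  ]
}}

```text
time_s: 23.68
position: [0.4998, -0.0579, -0.0082]
tool_rot: [-0.004, -0.041, 0.999, -0.0]
ft_force: [-7.6, -3.3, 1.6]
opening: -0.0
```

Emit:
{"method": "arm_command", "body": {
  "motion": [
    [-2,0,0,0],
    [-4,0,0,0],
    [-5,0,0,0],
    [-5,0,0,0]
  ]
}}

```text
time_s: 24.18
position: [0.505, -0.0577, -0.0082]
tool_rot: [-0.003, -0.041, 0.999, -0.0]
ft_force: [-7.5, -4.0, 0.5]
opening: 0.0001
```

Emit:
{"method": "arm_command", "body": {
  "motion": [
    [8,0,0,0],
    [14,0,-25,0],
    [18,20,-50,0],
    [19,70,-50,0],
    [19,120,-50,0],
    [19,170,-50,0],
    [18,193,-45,0],
    [18,193,-10,0],
    [16,193,0,0],
    [14,193,0,0],
    [12,193,0,0],
    [10,193,0,0],
    [8,193,0,0]
  ]
}}

```text
time_s: 25.8
position: [0.4854, 0.1342, -0.007]
tool_rot: [0.0, -0.04, 0.999, 0.0]
ft_force: [-2.4, -0.7, 2.2]
opening: -0.0
```

Emit:
{"method": "arm_command", "body": {
  "motion": [
    [-2,0,0,0],
    [-4,0,0,0],
    [-6,0,0,0],
    [-8,0,0,0],
    [-10,0,0,0]
  ]
}}

```text
time_s: 26.42
position: [0.4887, 0.1355, -0.0095]
tool_rot: [-0.006, -0.04, 0.999, 0.0]
ft_force: [-9.9, 2.2, 3.3]
opening: 0.0003
```

Emit:
{"method": "arm_command", "body": {
  "motion": [
    [-2,0,0,0],
    [-4,0,0,0],
    [-6,0,0,0],
    [-8,0,0,0]
  ]
}}

```text
time_s: 26.92
position: [0.4963, 0.1366, -0.0097]
tool_rot: [-0.006, -0.04, 0.999, 0.001]
ft_force: [-10.9, 3.6, 2.1]
opening: -0.0002
```

```bash
python3 look.py 10 scene
python3 - <<'E'
from h import *
from meas import run
z=np.load("scene10.npz"); run({"scene":(z["a"],z["d"])})
E
```

```text
26.925 [ 0.49632559  0.1366233  -0.00973379] [-10.87155881   3.57235741   2.12374895]
scene top 1827 z 0.06388163251091827 ((599.4721069335938, 52.54839324951172), (161.84127807617188, 238.00155639648438), 2.9797871112823486)
[[512.0, 167.0], [525.0, -70.0], [686.0, -62.0], [674.0, 176.0]]
both ((599.4721069335938, 52.54839324951172), (161.84127807617188, 238.00155639648438), 2.9797871112823486) [[512.5, 167.1999969482422], [524.7999877929688, -70.5], [686.5, -62.099998474121094], [674.0999755859375, 175.60000610351562]]
```

View pics/scene_10.png

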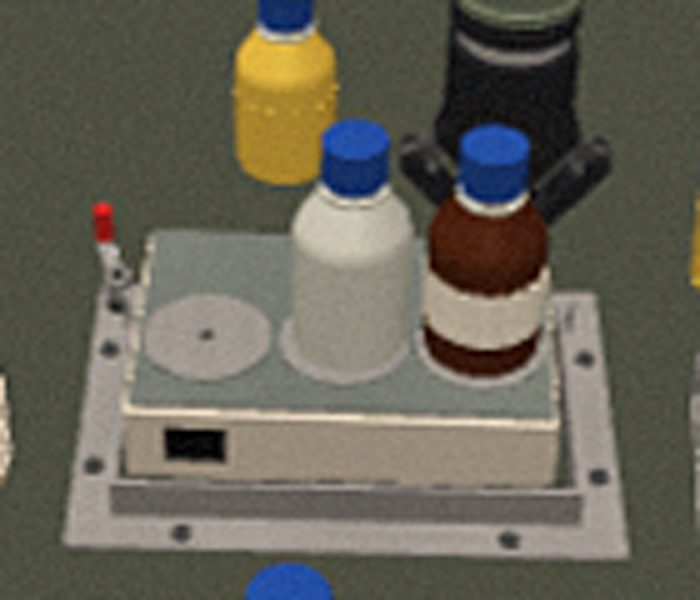

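Emit:
{"method": "arm_command", "body": {
  "motion": [
    [8,0,0,0],
    [14,0,-25,0],
    [18,-20,-50,0],
    [19,-70,-50,0],
    [19,-120,-50,0],
    [19,-170,-50,0],
    [18,-194,-45,0],
    [18,-194,-10,0],
    [16,-194,0,0],
    [14,-194,0,0],
    [12,-194,0,0],
    [10,-194,0,0]
  ]
}}

```text
time_s: 28.48
position: [0.5083, -0.0582, -0.0068]
tool_rot: [-0.0, -0.041, 0.999, -0.0]
ft_force: [-4.5, -1.2, 2.3]
opening: -0.0001
```

Emit:
{"method": "arm_command", "body": {
  "motion": [
    [-2,0,0,0],
    [-4,0,0,0],
    [-6,0,0,0],
    [-8,0,0,0],
    [-9,0,0,0]
  ]
}}

```text
time_s: 29.1
position: [0.5138, -0.0578, -0.0084]
tool_rot: [-0.004, -0.041, 0.999, -0.0]
ft_force: [-9.5, -3.2, 2.1]
opening: 0.0003
```

Emit:
{"method": "arm_command", "body": {
  "motion": [
    [-1.5,0,0,0],
    [-3,0,0,0],
    [-4.5,0,0,0],
    [-5.5,0,0,0]
  ]
}}

```text
time_s: 29.6
position: [0.5191, -0.0577, -0.0085]
tool_rot: [-0.004, -0.041, 0.999, -0.0]
ft_force: [-8.7, -4.2, 1.3]
opening: -0.0004
```

Emit:
{"method": "arm_command", "body": {
  "motion": [
    [8,0,0,0],
    [14,0,-25,0],
    [18,20,-50,0],
    [19,70,-50,0],
    [19,120,-50,0],
    [19,170,-50,0],
    [18,193,-45,0],
    [18,193,-10,0],
    [16,193,0,0],
    [14,193,0,0],
    [12,193,0,0],
    [10,193,0,0],
    [8,193,0,0]
  ]
}}

```text
time_s: 31.22
position: [0.5003, 0.1344, -0.0069]
tool_rot: [0.001, -0.04, 0.999, 0.0]
ft_force: [-1.1, -0.5, 0.1]
opening: 0.0003
```

Emit:
{"method": "arm_command", "body": {
  "motion": [
    [-2,0,0,0],
    [-4,0,0,0],
    [-6,0,0,0],
    [-8,0,0,0]
  ]
}}

```text
time_s: 31.72
position: [0.5014, 0.1353, -0.0094]
tool_rot: [-0.006, -0.04, 0.999, 0.0]
ft_force: [-10.5, 1.5, 4.4]
opening: 0.0001
```

Emit:
{"method": "arm_command", "body": {
  "motion": [
    [-1.5,0,0,0],
    [-3,0,0,0],
    [-4.5,0,0,0],
    [-6,0,0,0]
  ]
}}

```text
time_s: 32.22
position: [0.5069, 0.1363, -0.0097]
tool_rot: [-0.006, -0.04, 0.999, 0.001]
ft_force: [-10.9, 2.8, 2.9]
opening: 0.0002
```

Emit:
{"method": "arm_command", "body": {
  "motion": [
    [-1.5,0,0,0],
    [-3,0,0,0],
    [-4,0,0,0]
  ]
}}

```text
time_s: 32.6
position: [0.5086, 0.1362, -0.0102]
tool_rot: [-0.009, -0.04, 0.999, 0.0]
ft_force: [-15.7, 0.9, 6.1]
opening: 0.0
```

Force climbs: the left heel appears to be on the stop, fx≈-96 against an expected -95. Ease off and go to the right.

Emit:
{"method": "arm_command", "body": {
  "motion": [
    [8,0,0,0],
    [16,0,-25,0],
    [22,-20,-50,0],
    [23,-70,-50,0],
    [23,-120,-50,0],
    [23,-170,-50,0],
    [22,-194,-45,0],
    [22,-194,-10,0],
    [20,-194,0,0],
    [18,-194,0,0],
    [16,-194,0,0],
    [14,-194,0,0],
    [12,-194,0,0]
  ]
}}

```text
time_s: 34.22
position: [0.5218, -0.0583, -0.0068]
tool_rot: [0.001, -0.04, 0.999, -0.0]
ft_force: [-0.3, 0.0, 1.2]
opening: -0.0
```

```bash
python3 look.py 11 scene
python3 - <<'E'
from h import *
from meas import run
z=np.load("scene11.npz"); run({"scene":(z["a"],z["d"])})
E
```

```text
34.225 [ 0.52179821 -0.05830987 -0.00684396] [-0.32095261  0.01081027  1.16155767]
scene top 1896 z 0.06381453248710173 ((599.744873046875, 53.999427795410156), (190.0834197998047, 238.52706909179688), 3.8005096912384033)
[[497.0, 167.0], [513.0, -71.0], [702.0, -59.0], [687.0, 179.0]]
both ((599.744873046875, 53.999427795410156), (190.0834197998047, 238.52706909179688), 3.8005096912384033) [[497.0, 166.6999969482422], [512.7999877929688, -71.30000305175781], [702.5, -58.70000076293945], [686.7000122070312, 179.3000030517578]]
```

View pics/scene_11.png

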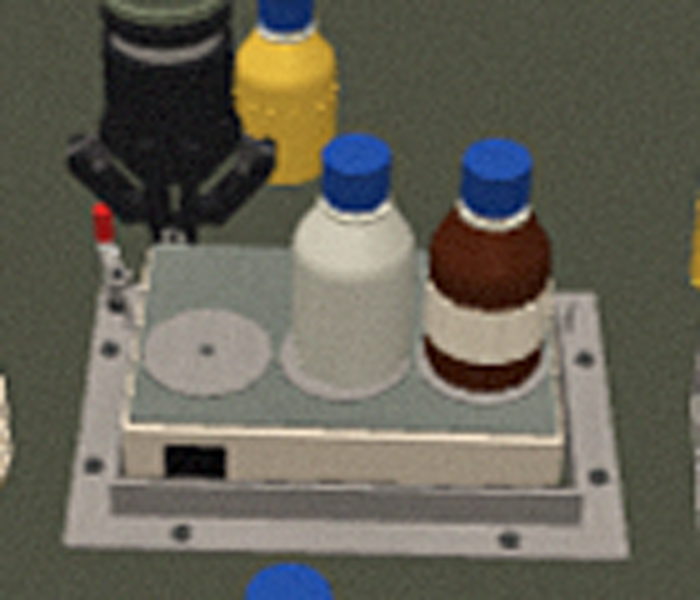

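Emit:
{"method": "arm_command", "body": {
  "motion": [
    [-1.5,0,0,0],
    [-3,0,0,0],
    [-4.5,0,0,0],
    [-6,0,0,0],
    [-7,0,0,0]
  ]
}}

```text
time_s: 34.9
position: [0.5237, -0.058, -0.009]
tool_rot: [-0.004, -0.04, 0.999, 0.0]
ft_force: [-8.6, -3.1, 2.4]
opening: -0.0003
```

Emit:
{"method": "arm_command", "body": {
  "motion": [
    [-1.5,0,0,0],
    [-3,0,0,0],
    [-4,0,0,0]
  ]
}}

```text
time_s: 35.28
position: [0.5238, -0.0573, -0.0099]
tool_rot: [-0.008, -0.041, 0.999, 0.001]
ft_force: [-16.3, -3.5, 7.4]
opening: -0.0001
```

Both corners now read the same depth and the force climbs without motion. I press a bit firmer and hold, then look.

Emit:
{"method": "arm_command", "body": {
  "motion": [
    [-1,0,0,0],
    [-1,0,0,0],
    [-1,0,0,0]
  ]
}}

```text
time_s: 35.65
position: [0.5237, -0.0571, -0.0102]
tool_rot: [-0.009, -0.041, 0.999, 0.001]
ft_force: [-16.5, -3.5, 6.5]
opening: -0.0
```

```bash
python3 look.py 12 scene side
python3 - <<'E'
from h import *
from meas import run
z=np.load("scene12.npz"); run({"scene":(z["a"],z["d"])})
c=cam("scene");P=cloud(c,z["d"])
E
```

```text
35.65 [ 0.52369401 -0.05708534 -0.01024761] [-16.51390041  -3.4864286    6.4685845 ]
scene top 1899 z 0.06374518566660559 ((602.1033325195312, 53.2386474609375), (185.5679931640625, 239.46240234375), 4.607299327850342)
[[500.0, 165.0], [519.0, -74.0], [704.0, -59.0], [685.0, 180.0]]
both ((602.1033325195312, 53.2386474609375), (185.5679931640625, 239.46240234375), 4.607299327850342) [[500.0, 165.10000610351562], [519.2000122070312, -73.5999984741211], [704.2000122070312, -58.70000076293945], [685.0, 180.0]]
```

View pics/scene_12.png

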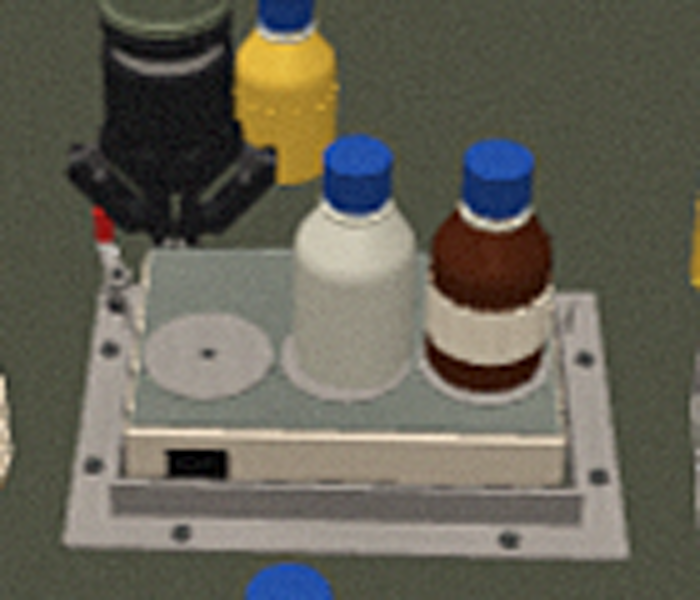

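View pics/side_12.png

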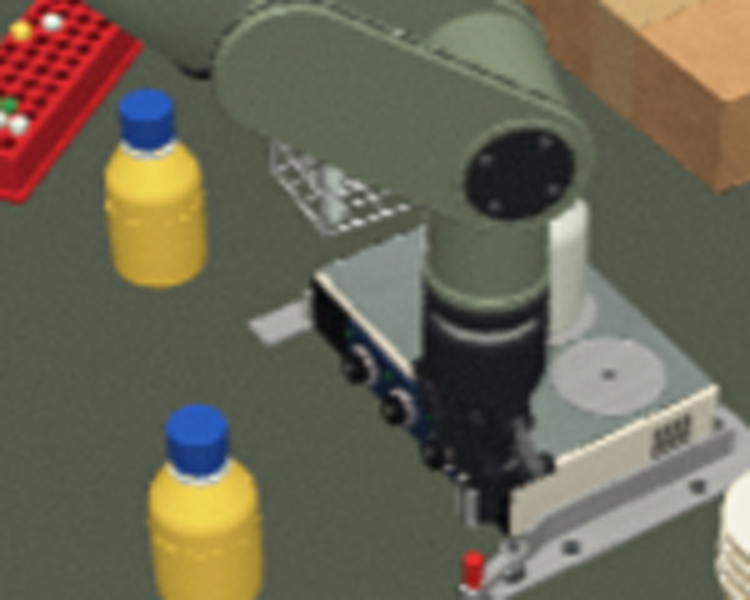

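The back edge is parallel to the stop and closed up. I press the left corner again to make sure it's home there.

Emit:
{"method": "arm_command", "body": {
  "motion": [
    [8,0,0,0],
    [16,0,-25,0],
    [22,20,-50,0],
    [22,70,-50,0],
    [22,120,-50,0],
    [22,170,-50,0],
    [22,193,-45,0],
    [22,193,-10,0],
    [20,193,0,0],
    [18,193,0,0],
    [16,193,0,0],
    [14,193,0,0],
    [12,193,0,0]
  ]
}}

```text
time_s: 37.38
position: [0.5063, 0.1339, -0.0069]
tool_rot: [0.001, -0.04, 0.999, 0.0]
ft_force: [1.3, 0.2, -0.9]
opening: 0.0003
```

Emit:
{"method": "arm_command", "body": {
  "motion": [
    [-1.5,0,0,0],
    [-3,0,0,0],
    [-4.5,0,0,0],
    [-6,0,0,0]
  ]
}}

```text
time_s: 37.88
position: [0.5098, 0.1344, -0.0081]
tool_rot: [-0.002, -0.04, 0.999, -0.0]
ft_force: [-3.5, -0.4, 1.2]
opening: -0.0001
```

Emit:
{"method": "arm_command", "body": {
  "motion": [
    [-2,0,0,0],
    [-4,0,0,0],
    [-5.5,0,0,0]
  ]
}}

```text
time_s: 38.25
position: [0.5091, 0.1344, -0.0099]
tool_rot: [-0.008, -0.04, 0.999, -0.0]
ft_force: [-14.6, -1.5, 7.1]
opening: 0.0003
```

Emit:
{"method": "arm_command", "body": {
  "motion": [
    [-1,0,0,0],
    [-2,0,0,0],
    [-2,0,0,0],
    [-2,0,0,0]
  ]
}}

```text
time_s: 38.75
position: [0.5089, 0.1345, -0.0106]
tool_rot: [-0.01, -0.041, 0.999, -0.001]
ft_force: [-16.5, -2.2, 7.0]
opening: -0.0
```

Emit:
{"method": "arm_command", "body": {
  "motion": [
    [-1,0,0,0],
    [-1.5,0,0,0],
    [-1.5,0,0,0],
    [-1.5,0,0,0]
  ]
}}

```text
time_s: 39.25
position: [0.5087, 0.1345, -0.011]
tool_rot: [-0.012, -0.041, 0.999, -0.001]
ft_force: [-19.2, -1.4, 7.7]
opening: 0.0
```

Both corners are immovable, at fx −95.5 left and −95.8 right, with 16 to 19 N on them, so the stirrer is home. Now to the catch: back off, lift and come down on the right-hand side of the lug.

Emit:
{"method": "arm_command", "body": {
  "motion": [
    [10,0,0,0],
    [22,0,0,0],
    [30,0,-30,0],
    [40,-20,-60,0],
    [46,-65,-65,0],
    [46,-110,-65,0],
    [46,-155,-65,0],
    [46,-200,-65,0],
    [46,-245,-65,0],
    [46,-265,-65,0],
    [46,-265,-65,0]
  ]
}}

```text
time_s: 40.62
position: [0.4963, -0.1335, 0.0577]
tool_rot: [0.001, -0.039, 0.999, -0.0]
ft_force: [-0.4, 0.2, -0.8]
opening: -0.0001
```

```bash
python3 look.py 13 wrist side
python3 - <<'E'
from h import *
import pickle
c=pickle.load(open("wrist13.pkl","rb"));z=np.load("wrist13.npz");a=z["a"].astype(int);P=cloud(c,z["d"])
m=(a[...,0]>130)&(a[...,1]<60)&(a[...,2]<60)
k,l,st,ce=cv2.connectedComponentsWithStats(m.astype(np.uint8))
for i in range(1,k):
    if st[i,4]>20: print(st[i],ce[i].round(1),np.median(P[l==i],0).round(4),onz(c,*ce[i],.05).round(4))
E
```

```text
40.625 [ 0.49626989 -0.13346674  0.05772175] [-0.42901233  0.16362118 -0.76198478]
[312 219  20  27 407] [321.6 231.8] [ 0.4895 -0.1081  0.049 ] [ 0.4885 -0.1088  0.05  ]
```

View pics/wrist_13.png

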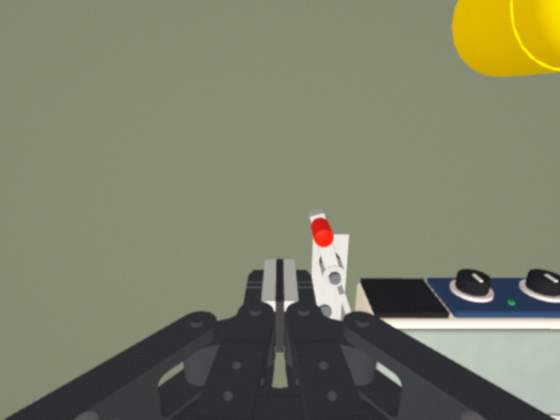

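View pics/side_13.png

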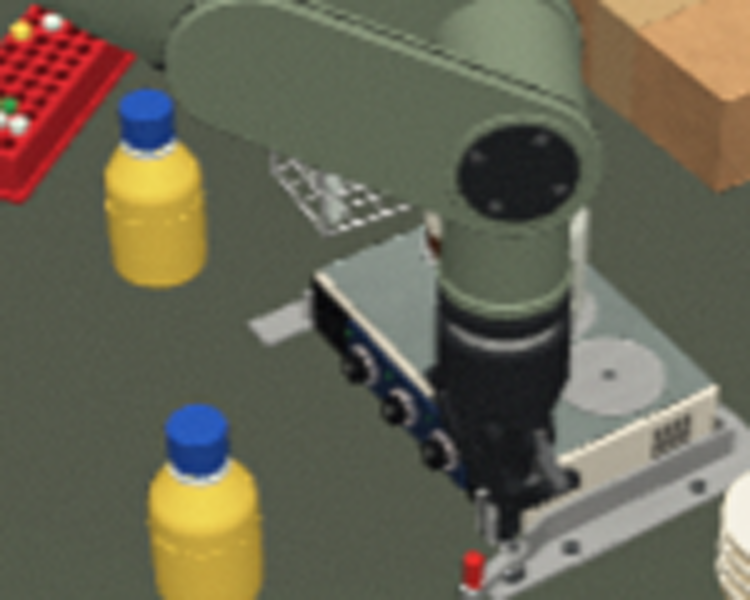

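The lug at (321,230) hasn't moved, and the finger is right of it with clearance. I go down and sweep to the left.

Emit:
{"method": "arm_command", "body": {
  "motion": [
    [0,0,30,0],
    [0,0,55,0],
    [0,0,62,0],
    [0,3,62,0],
    [0,6,62,0],
    [0,9,62,0],
    [0,13,62,0],
    [0,17,62,0],
    [-1,21,62,0],
    [-2,25,62,0]
  ]
}}

```text
time_s: 41.98
position: [0.4958, -0.1072, -0.0047]
tool_rot: [-0.0, -0.04, 0.999, 0.0]
ft_force: [-0.4, -1.8, 0.6]
opening: -0.0
```

Emit:
{"method": "arm_command", "body": {
  "motion": [
    [-1,4,0,0],
    [-3,8,0,0],
    [-4,12,0,0],
    [-5,16,0,0],
    [-6,20,0,0],
    [-7,24,0,0]
  ]
}}

```text
time_s: 42.72
position: [0.5034, -0.0844, -0.0038]
tool_rot: [0.002, -0.04, 0.999, -0.002]
ft_force: [4.4, -6.5, -3.9]
opening: 0.0003
```

```bash
python3 look.py 14 wrist
```

```text
42.725 [ 0.50340451 -0.08435459 -0.00377657] [ 4.40727011 -6.5384158  -3.89864937]
```

View pics/wrist_14.png

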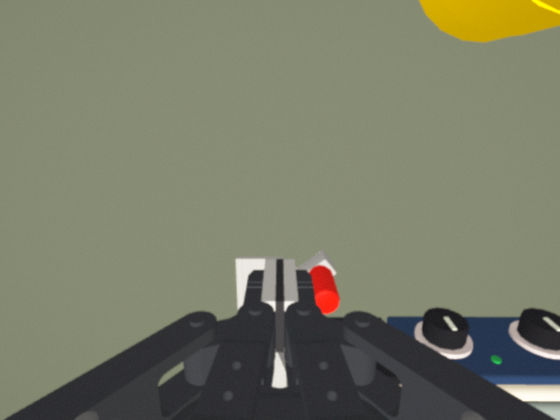

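The lug at (323,290) has swung past straight-ahead. I go round to the robot side of it and push it towards the stirrer.

Emit:
{"method": "arm_command", "body": {
  "motion": [
    [2,-5,0,0],
    [20,-5,0,0],
    [35,0,0,0],
    [35,14,0,0],
    [35,23,0,0],
    [28,23,0,0],
    [20,23,0,0],
    [15,23,0,0],
    [11,23,0,0]
  ]
}}

```text
time_s: 43.9
position: [0.4875, -0.0608, -0.0049]
tool_rot: [-0.001, -0.04, 0.999, 0.0]
ft_force: [-3.8, 2.2, 1.0]
opening: 0.0001
```

```bash
python3 look.py 15 wrist
```

```text
43.9 [ 0.48749335 -0.06079363 -0.0048838 ] [-3.7502467   2.2365941   1.03733264]
```

View pics/wrist_15.png

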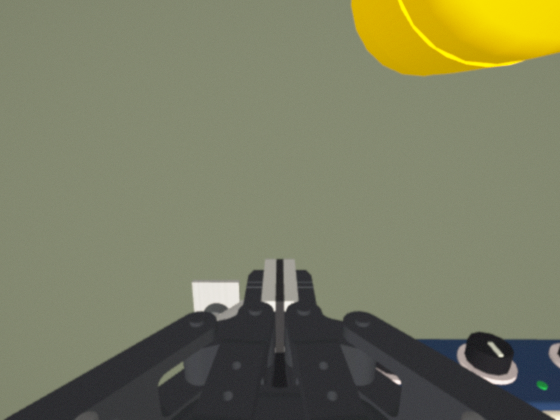

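Emit:
{"method": "arm_command", "body": {
  "motion": [
    [-3,0,0,0],
    [-6,0,0,0],
    [-9,0,0,0],
    [-12,0,0,0],
    [-15,0,0,0],
    [-17,0,0,0]
  ]
}}

```text
time_s: 44.7
position: [0.506, -0.06, -0.0042]
tool_rot: [0.001, -0.04, 0.999, -0.0]
ft_force: [-2.1, 0.3, 0.6]
opening: -0.0002
```

Emit:
{"method": "arm_command", "body": {
  "motion": [
    [-1,0,0,0],
    [-2,0,0,0],
    [-3,0,0,0],
    [-4,0,0,0],
    [-5,0,0,0],
    [-5,0,0,0]
  ]
}}

```text
time_s: 45.45
position: [0.5099, -0.0594, -0.0045]
tool_rot: [-0.0, -0.04, 0.999, -0.0]
ft_force: [-1.6, 0.6, 2.3]
opening: 0.0002
```

Emit:
{"method": "arm_command", "body": {
  "motion": [
    [-1,0,0,0],
    [-2,0,0,0],
    [-3,0,0,0],
    [-3,0,0,0]
  ]
}}

```text
time_s: 45.95
position: [0.5099, -0.059, -0.005]
tool_rot: [-0.003, -0.041, 0.999, 0.0]
ft_force: [-9.7, -0.8, 8.2]
opening: -0.0
```

The end stop is reached: the lug stopped at the expected place and the force climbed. I back away, lift and look.

Emit:
{"method": "arm_command", "body": {
  "motion": [
    [10,0,0,0],
    [30,0,-10,0],
    [40,0,-60,0],
    [50,30,-120,0],
    [60,60,-180,0],
    [70,60,-230,0],
    [70,60,-260,0],
    [70,60,-260,0]
  ]
}}

```text
time_s: 46.95
position: [0.4411, -0.0052, 0.259]
tool_rot: [0.005, -0.04, 0.999, -0.001]
ft_force: [-0.2, 1.2, -0.4]
opening: -0.0003
```

```bash
python3 look.py 16 wrist scene side
python3 - <<'E'
from h import *
import pickle
from meas import run
z=np.load("scene16.npz"); w=np.load("wrist16.npz")
c=pickle.load(open("wrist16.pkl","rb"));a=w["a"].astype(int)
m=(a[...,0]>130)&(a[...,1]<60)&(a[...,2]<60)
k,l,st,ce=cv2.connectedComponentsWithStats(m.astype(np.uint8));P=cloud(c,w["d"])
for i in range(1,k):
    if st[i,4]>10: print(st[i],ce[i].round(1),np.median(P[l==i],0).round(4),onz(c,*ce[i],.045).round(4))
cv2.imwrite("pics/w16c.png",cv2.resize(w["a"][150:270,140:360,::-1],None,fx=3.6,fy=3.6,interpolation=2))
E
```

```text
46.95 [ 0.44114733 -0.00518532  0.25900425] [-0.21982599  1.24132362 -0.43756002]
[229 225  11  15 119] [234.6 232.5] [ 0.5238 -0.0533  0.0489] [ 0.5254 -0.0535  0.045 ]
```

View pics/wrist_16.png

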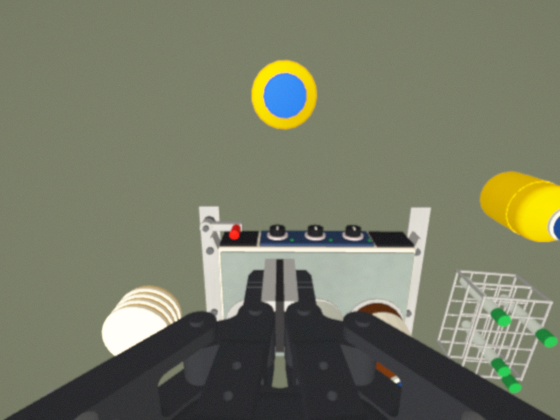

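View pics/scene_16.png

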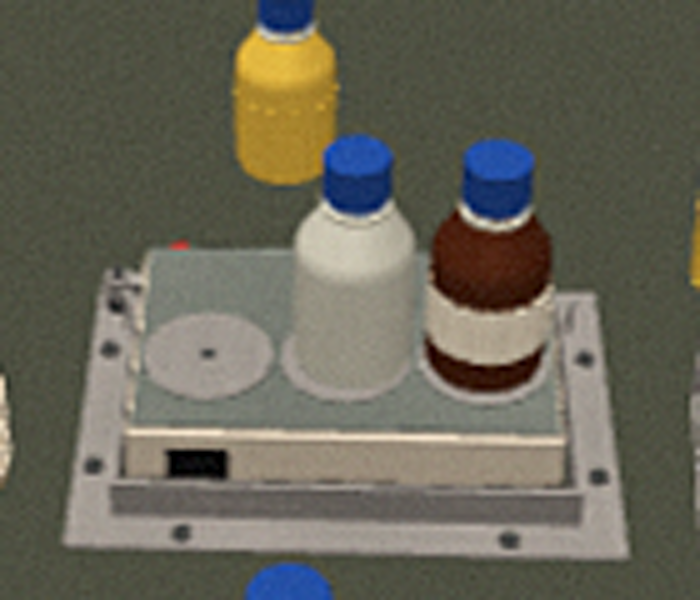

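View pics/side_16.png

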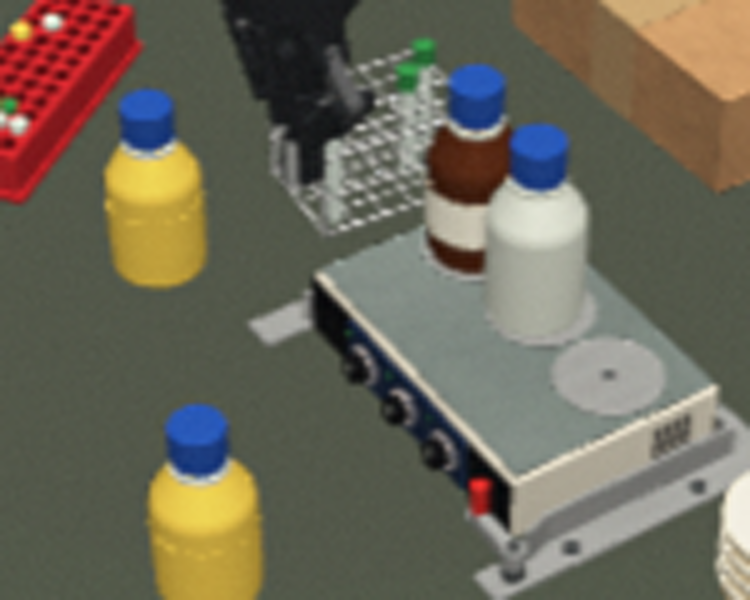

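Run:
```python
from h import *
cs=cam("scene")
f=lambda x,y,z:np.round(onz(cs,(x+.5)/5-.5+230,(y+.5)/5-.5+155,z)*1000,1)[:2]
z=np.load("scene16.npz")
cv2.imwrite("pics/z16.png",cv2.resize(z["a"][232:262,245:352,::-1],None,fx=7,fy=7,interpolation=2))
print("back top edge z60", f(128,431,.06),f(563,438,.06)); print("stop line",f(112,483,.028),f(582,490,.028))
# gap in frame x using depth: back face pts
P=cloud(cs,z["d"]);R_=R.from_euler('z',-4.5,degrees=True).as_matrix();Q=(P-[.611,.054,0])@R_.T*1000
for lo in range(-110,120,40):
    m=(z["d"]>0)&(abs(Q[...,1]-lo-20)<20)&(abs(Q[...,2]-47)<9)&(Q[...,0]>60)&(Q[...,0]<100)
    n=(z["d"]>0)&(abs(Q[...,1]-lo-20)<20)&(abs(Q[...,2]-28)<2.5)&(Q[...,0]>70)&(Q[...,0]<100)
    n2=np.sort(Q[n][:,0])
    print(lo+20,"back face",np.median(Q[m][:,0]).round(1),m.sum(),"upstand top x",n2[:3].round(1),np.median(n2).round(1),len(n2))
```

```text
back top edge z60 [699.9 -57. ] [679.6 176.9]
stop line [708.4 -65.8] [685.6 189.9]
-90 back face 81.0 71 upstand top x [77.8 78.  78.1] 85.0 39
-50 back face 80.1 78 upstand top x [76.9 77.9 78.2] 84.5 42
-10 back face 80.3 73 upstand top x [77.6 78.6 78.8] 85.1 44
30 back face 80.2 74 upstand top x [76.5 78.1 78.4] 84.5 40
70 back face 80.6 72 upstand top x [76.  78.2 78.2] 83.0 42
110 back face 80.2 57 upstand top x [70.8 74.  77.6] 82.9 47
```

View pics/z16.png

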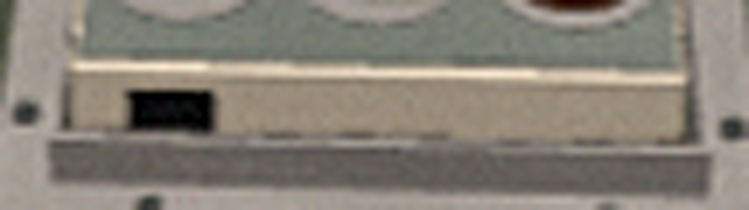

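The back face measures fx 80 to 81 mm along its whole length, flush with the stop on both sides. The catch lies across the right guard, the bottles are upright and the arm is clear. Handing in.

```bash
python3 -c "
from workcell import close_job,sense
print(sense()['ft_force'],sense()['qvel'].round(3));print(close_job())"
```

```text
[-0.03208955 -0.50802478  0.31423227] [-0.     0.017  0.012  0.     0.008  0.001]
the job is handed in; nothing more can be done
None
```

The stirrer is back home against the rear stop and the catch is closed across its front right corner. I handed the job in at about 47 s of the 72 s allowed; it gives no verdict.

**What I did:** I walked the stirrer in with alternating pushes on the left and right guards, lifting over the knob panel between them. It slid at about 8–11 N. At the end I pressed both corners against the stop, with 16.5 N along the push on the right and 19 N on the left, and neither moved. I then swept the red lug round to its end stop, where the force climbed.

**Last checks:**
- **Stirrer:** its back face measures 80–81 mm in the frame's x along its whole length, with home at 80. Both corners stopped within about 0.3 mm of each other.
- **Catch:** the lug is within about 2 mm of its closed position, which puts the joint at about 2.31 rad.
- **Bottles and arm:** both bottles stand upright on the stirrer. The arm is clear, with no contact force.
- **Bystanders:** I saw none disturbed, but I did not measure their positions again.

**What disagreed:**
- **Fingertip:** the camera showed it about 37 mm short of the reported TCP. My first push therefore bore on the housing's top edge, at about 13 N along the push plus 9 N up. I backed off and corrected the height.
- **Catch at the start:** it stood at about 0.56 rad rather than fully open.
- **Force on the stop:** I inferred it from the push readings and did not measure it directly. With sliding taking 5–10 N, the presses should have left about 6 N or more on the stop.

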